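# Clamp a ring-wax tube in the sawing jig

### The arm

A 7-joint arm with a two-finger parallel gripper is mounted at the origin on the work surface. World frame = base frame: x ahead of the robot, y to its left, z up, the work surface at z = 0. Lengths are in m, angles in rad, forces in N, time in s.
With the tool pointing down it reaches from about 0.425 to 1.025 m from the base axis. Payload 9.4 kg.
Tool frame: the origin (TCP) lies on the centre line of the jaws, within the pads' length; the fingertips stand 11 mm ahead of it and the grasp point (between the pads) lies 8 mm behind it; z points along the fingers, y is the direction in which the jaws open and shut (so a half turn about z gives the same grasp; the last joint's range is limited). The gripper opens to 85 mm and grips with 20 to 120 N. Pads are 22 mm wide; open, the fingers measure 114 mm over their backs; the gripper's body (76 mm by 85 mm) begins 54 mm behind the grasp point. The pads swing forward as they close: fully open they stand 13 mm farther back than shut.
Start: joints at [1.117, 0.599, -0.003, 1.599, 0.002, 0.943, -0.08], TCP at [0.267, -0.674, 0.242] pointing down, gripper open.
Joint ranges: [-2.57, 2.57], [-0.35, 1.97], [-1.29, 1.29], [0.11, 2.56], [-1.05, 4.19], [0.11, 1.86], [-2.63, 2.63]. Speed limits (rad/s): [2.22, 2.22, 3.01, 3.01, 3.14, 3.14, 3.14].

### API

Orientations are given as a rotation vector (axis times angle).
In Python, from plant import status, eyes, workorder gives the robot as it stands.
- The arm moves only by the shell command python3 -m inch 'ROWS'. ROWS is JSON, a list of rows, each an object with "translation": the shift along the tool's x, y, z in m, a list of three; "twist": the turn about the tool's z in degrees; "jaw": the opening, from 0 (shut) to 1 (fully open). In form: [{"translation": [tx, ty, tz], "twist": twist, "jaw": jaw}, ...]. A call has exactly 5 rows; each row is the pose to reach, as a shift and turn from the pose commanded when the call began, along the tool's axes at that moment; what a row does not reach only later rows make up. A row lasts 1/12 s, in which the tool goes at most 41.7 mm and 7.16 degrees, less where a joint would pass 70% of its speed; a pose out of reach is approached as far as the arm can. A call with a gripper value outside its range is refused whole. The fingers move at their own pace and stop on an object; the grip force is fixed at half the most. Time passes only in rows, so rows that repeat a pose let the fingers close, or fill a call up. It gives the time, the measured TCP pose, the force and the opening at its end, in the units of the state.
- status.read_state(): the state, without advancing time (a new reading comes with each control period).
- eyes.grab_frame(name): name is "scene" or "top" or "wrist"; returns a dict with "image" (420x560x3 uint8, red, green, blue), "z_map" (420x560 float32, m along the optical axis (not along the pixel's ray), 0 where there is no reading), "K" (3x3 intrinsics, pixels), "k1" (the pictures are not rectified: a ray, as slopes to the right and down, at radius r is drawn at 1 + k1 r^2 times it, then the intrinsics apply), "camera_from_world" (4x4, takes a point from world to camera coordinates). Camera axes: x right, y down, z forward; pixel columns grow to the right and rows downward; lengths in m; the calibration is good to about 2 mm. A picture is of the moment at which its call begins.
- workorder.finish_job(): hands the job in, once; it reports no verdict.
The state is a dict: "clock": time; "qpos": joint angles; "joint_velocities": joint speeds; "joint_efforts": joint torques, N m; "tcp_pos": TCP position; "orientation": TCP orientation; "wrist_force": force on the tool from outside, world axes, zero at the start; "torque": the same for the moment, N m; "width": opening from 0.0 (shut) to 1.0 (fully open).
Only numpy, scipy, OpenCV 4.12 (cv2) and the standard library are available. Lean on these libraries where they do the work, as an engineer would, in place of code of your own. Each camera call takes 0.05 s, during which the arm holds its last target.

### The job

Take the green wax tube out of its wooden cradle, lay it down in the two V-blocks of the sawing jig and then slide it along the Vs until its end rests firmly against the brass end stop; wax chips easily, so feel for the stop and press only gently. Then swing the blue clamp strap by its red-topped knob all the way across so that it holds the tube down, still seated and against the stop. Leave the brown tube and the other things on the bench where they are.

Things in the scene. Friction and masses are not known exactly. Their poses are not given: they have to be found in the camera images.
- tube: Green wax tube, a plain cylinder 30 mm in diameter, 110 mm long, 55 to 115 g, lying level in a wooden cradle at the start. Origin at its middle, on its axis; its y axis runs along the tube (either way round is the same; it may have rolled about it).
- cradle_a: Wooden cradle holding the green tube (an identical one holds a brown tube): foot 70 x 94 x 8 mm, two V-notched cheeks across the tube, 60 mm wide, 12 mm thick, 34 mm tall, 40 mm either side of the middle: 68 mm of tube between them is free to grasp from above. Origin at the centre of its underside; y along the tube, whose axis is 39 mm above the bench.
- jig: Fixed sawing jig: aluminium plate 12 mm thick (x -45 to +95, y -75 to +110 mm) with two steel V-blocks, 70 mm wide (x), 28 mm thick, centred at y = -50 and +50 mm, tops 42 mm above the bench, 72 mm of open space between them where fingers can hold the tube. Origin on the bench midway between them; y along the groove towards the end stop, x across it towards the strap's post.
- seat (a point): Middle of the groove, jig (0, 0, 41 mm), axes as the jig's: the axis of a fully seated tube passes here along y; its top is then 56 mm above the bench. The Vs are 90 degrees, apex 20 mm above the bench.
- stop: End stop at the jig's +y end: red bracket 36 x 14 x 46 mm (its face 25 mm beyond the origin) with a screw and a brass disc 18 mm in diameter facing -y, on a stiff buffer (gives 1 mm at 8 N, no kick). Origin at jig (0, 55, 41 mm), axes as the jig's: the disc's face is screwed to anywhere from 9 mm before to 9 mm past it, unmeasured: feel for it. A tube against it has its middle 55 mm from the face.
- post: Fixed post of the strap at jig x = 75, y = 0 mm, 24 mm in diameter, head 106 mm above the bench. Origin on its axis, 12 mm above the bench; axes as the jig's. The strap turns on it on a sprung collar: with no tube its flat underside is 53 mm above the bench, 3 mm lower than a seated tube's top; the spring presses it down with 7 to 8 N when lifted so far and lets it rise up to 12 mm.
- strap (a joint): Swing of the blue strap about the post, rad: 0 = open, pointing along jig -y; grows clockwise seen from above; 1.57 = fully across the tube, pointing along jig -x, at its end of travel. Stays where it is left. A ramp on its leading side climbs onto the tube by itself as it is pushed over (5 to 10 N at the knob).
- strap_knob (a point): Top of the strap's upright round knob, 112 mm from the pivot axis: 12 to 14 mm in diameter, top (red) 104 mm above the bench (3 mm more once on the tube), rising 42 mm above the strap's upper face. The strap is 24 mm wide plus a 13 mm ramp along its leading side, 9 mm thick, ending 12 mm past the knob.
- spare: Brown wax tube in the other cradle, same size; leave it alone. Origin at its middle.
- block1: Pink wax block 60 x 30 x 60 mm, bystander.
- block2: Pink wax block 60 x 40 x 55 mm, bystander.
- block3: Yellow wax block 55 x 75 x 30 mm, bystander.
- driver: Screwdriver 160 mm long, bystander.
- brush: Brush 170 mm long, bystander.
- jar: Jar 54 mm in diameter, 70 mm tall, bystander.

How it is judged:
By the outcome, as a careful person would: the job done as asked, in the order asked, and still so for the second after the job is handed in, with the robot touching nothing.
It also fails if it takes over 66 s, if anything falls off the work surface, if the arm or the gripper's body presses on something with over 40 N, if the wrist force passes 120 N, or if a joint passes its speed limit or range.

## Working session

There is one attempt and no reset: what is moved stays moved. The work goes in short steps, Python scripts to look and compute and a shell command to move; the robot and the scene stay as the last step left them, time stands still between calls to the robot, and variables do not carry over. Pictures are saved under pics/ and viewed, and the job is handed in when it is done.

```bash
ls; mkdir -p pics
python3 - <<'E'
from plant import status, eyes
import cv2,numpy as np
s=status.read_state(); print(s)
for n in ["scene","top","wrist"]:
    f=eyes.grab_frame(n); cv2.imwrite(f"pics/{n}0.png",f["image"][:,:,::-1]); np.savez(f"pics/{n}0.npz",**f)
    print(n,f["K"].tolist(),f["k1"],f["camera_from_world"].round(3).tolist())
E
```

```text
pics
{'clock': 0.0, 'qpos': array([ 1.11728371,  0.60017878, -0.00255915,  1.60015799,  0.00183639,
        0.94289563, -0.07979099]), 'joint_velocities': array([ 0.00148893,  0.00012391,  0.00028877, -0.00047667,  0.00040443,
       -0.00140264,  0.00065145]), 'joint_efforts': array([ 1.66311611e-04, -7.76474047e+01,  1.56514283e+00, -2.58015704e+01,
        1.22790097e-02,  8.89541261e-03,  3.70407372e-05]), 'tcp_pos': array([ 0.26658164, -0.67370279,  0.24136792]), 'orientation': array([-3.08442801e+00, -5.88263984e-01,  7.40379602e-04]), 'wrist_force': array([-0.19092271,  0.1342966 , -0.395821  ]), 'torque': array([-0.02426666,  0.03317835, -0.04189977]), 'width': 1.002882641300863}
scene [[541.0561302333662, 0.0, 283.95534106657084], [0.0, 541.0561302333662, 211.1726399789782], [0.0, 0.0, 1.0]] -0.10378521610059108 [[-0.243, 0.97, -0.0, 0.192], [0.787, 0.197, -0.585, -0.396], [-0.568, -0.142, -0.811, 1.436], [0.0, 0.0, 0.0, 1.0]]
top [[501.1990369292602, 0.0, 281.98917585605125], [0.0, 501.1990369292602, 204.17982513472225], [0.0, 0.0, 1.0]] -0.10486872294347255 [[-0.003, -1.0, -0.026, -0.038], [-0.991, 0.007, -0.137, 0.551], [0.137, 0.025, -0.99, 1.156], [0.0, 0.0, 0.0, 1.0]]
wrist [[298.527554023742, 0.0, 279.86444495194723], [0.0, 298.527554023742, 211.44860623630768], [0.0, 0.0, 1.0]] -0.0445288990561179 [[0.369, -0.929, -0.002, -0.723], [-0.889, -0.353, 0.293, -0.039], [-0.273, -0.107, -0.956, 0.379], [0.0, 0.0, 0.0, 1.0]]
```

View pics/scene0.png

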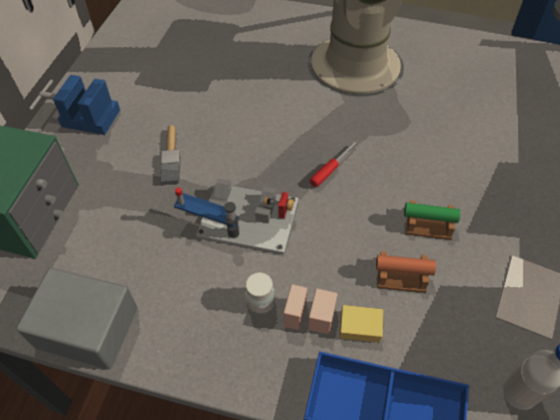

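View pics/top0.png

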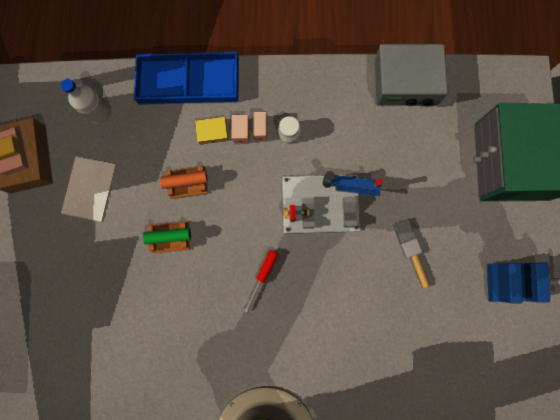

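View pics/wrist0.png

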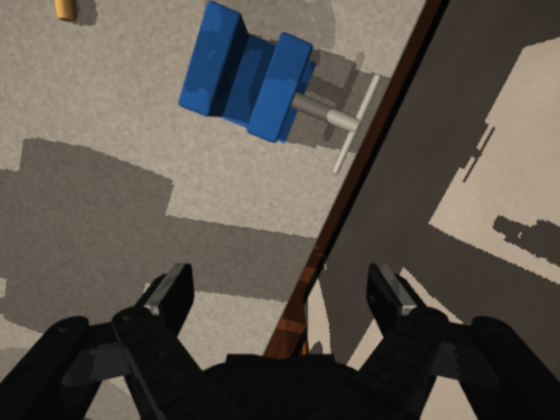

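The top view has image up = world +x and image left = world +y. The green tube is near (167,237), the jig near (320,205) with its red stop at (293,213), and the strap points right with its red knob at (379,183). Next I measure these positions.

```bash
cat > h.py <<'E'
import numpy as np, cv2
from scipy.spatial.transform import Rotation as R
def ray(f,uv):
    K=np.array(f["K"]);T=np.array(f["camera_from_world"]);k=float(f["k1"])
    uv=np.atleast_2d(np.asarray(uv,float))
    p=cv2.undistortPoints(uv.reshape(-1,1,2),K,np.array([k,0,0,0,0])).reshape(-1,2)
    d=np.c_[p,np.ones(len(p))]@T[:3,:3]; o=-T[:3,:3].T@T[:3,3]
    return o,d
def onz(f,uv,z):
    o,d=ray(f,uv); return o+d*((z-o[2])/d[:,2])[:,None]
def pts(f,m):
    v,u=np.nonzero(m); z=np.asarray(f["z_map"])[v,u]; ok=z>0
    o,d=ray(f,np.c_[u,v][ok]); return o+d*z[ok][:,None]
def hsv(f): return cv2.cvtColor(np.ascontiguousarray(f["image"]),cv2.COLOR_RGB2HSV)
def blobs(m,amin=20):
    n,l,s,c=cv2.connectedComponentsWithStats(m.astype(np.uint8))
    return [(l==i,s[i],c[i]) for i in range(1,n) if s[i][4]>=amin]
E
python3 - <<'E'
from h import *
np.set_printoptions(precision=4,suppress=True)
for n in ["top","scene"]:
    f=dict(np.load(f"pics/{n}0.npz")); H=hsv(f).astype(int)
    h,s,v=H[...,0],H[...,1],H[...,2]
    for nm,m in dict(green=(h>45)&(h<75)&(s>180),brown=((h<8))&(s>150)&(v>110),red=((h<3)|(h>175))&(s>190)&(v>90),blue=(h>100)&(h<125)&(s>150)).items():
        for b,st,c in blobs(m,12):
            P=pts(f,b)
            if len(P)<5: print(n,nm,st,'noz');continue
            rect=cv2.minAreaRect(np.argwhere(b)[:,::-1].astype(np.float32))
            print(n,nm,st.tolist(),'med',np.median(P,0),'zpct',np.percentile(P[:,2],[5,95]))
            if st[4]<2000 and nm=='green':
                print('  onz39',onz(f,cv2.boxPoints(rect),.039+0.0)[:, :2].tolist())
E
python3 - <<'E'
import cv2
a=cv2.imread('pics/top0.png')[150:250,260:400]; cv2.imwrite('pics/topjig.png',cv2.resize(a,None,fx=5,fy=5,interpolation=cv2.INTER_CUBIC))
a=cv2.imread('pics/scene0.png')[170:260,160:310]; cv2.imwrite('pics/scenejig.png',cv2.resize(a,None,fx=5,fy=5,interpolation=cv2.INTER_CUBIC))
E
```

```text
top green [143, 229, 47, 14, 487] med [0.4744 0.2327 0.0509] zpct [0.0452 0.0554]
  onz39 [[0.48563589810150387, 0.2932558128010202], [0.49291259858283487, 0.18120435494853773], [0.46614656171058366, 0.17880911014029713], [0.45872439286620065, 0.2905182150669475]]
top brown [375, 179, 7, 6, 30] med [ 0.5906 -0.261   0.1018] zpct [0.0424 0.1053]
top brown [289, 205, 7, 15, 91] med [ 0.5287 -0.0652  0.056 ] zpct [0.0109 0.0601]
top brown [256, 250, 21, 33, 292] med [ 0.4057 -0.0025  0.022 ] zpct [-0.001   0.0264]
top red [376, 179, 6, 6, 29] med [ 0.5904 -0.2612  0.1019] zpct [0.0988 0.1053]
top red [290, 205, 6, 15, 76] med [ 0.5291 -0.0652  0.0563] zpct [0.052  0.0603]
top red [257, 250, 21, 33, 299] med [ 0.4044 -0.0045  0.022 ] zpct [0.0135 0.0264]
top blue [134, 52, 104, 52, 5064] med [0.8853 0.2002 0.0056] zpct [0.0002 0.0389]
top blue [61, 79, 14, 13, 145] med [0.7971 0.4283 0.199 ] zpct [0.1919 0.2017]
top blue [331, 176, 50, 19, 616] med [ 0.5912 -0.2162  0.06  ] zpct [0.0551 0.0636]
top blue [488, 263, 62, 40, 2286] med [ 0.3606 -0.5752  0.0777] zpct [0.0223 0.0951]
scene brown [312, 159, 26, 27, 302] med [ 0.4111 -0.0035  0.0227] zpct [0.0149 0.0266]
scene brown [175, 188, 7, 7, 32] med [ 0.5946 -0.2618  0.1031] zpct [0.0995 0.1064]
scene brown [278, 193, 10, 14, 92] med [ 0.5316 -0.0659  0.0573] zpct [0.0486 0.0602]
scene red [312, 160, 25, 25, 166] med [ 0.4125 -0.0067  0.0238] zpct [0.0163 0.0267]
scene red [176, 189, 5, 6, 21] med [ 0.5972 -0.2617  0.1029] zpct [0.0998 0.1053]
scene blue [557, 345, 3, 14, 34] med [0.8062 0.4159 0.1951] zpct [0.188  0.1997]
scene blue [305, 352, 163, 68, 8081] med [0.8582 0.181  0.0051] zpct [0.0019 0.038 ]
```

View pics/topjig.png

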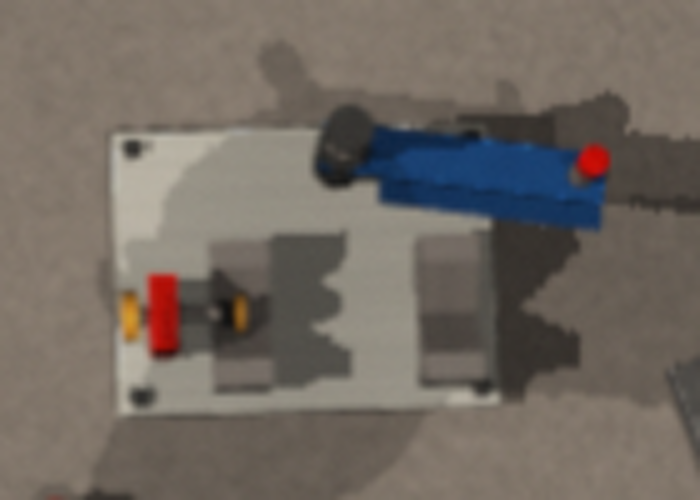

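View pics/scenejig.png

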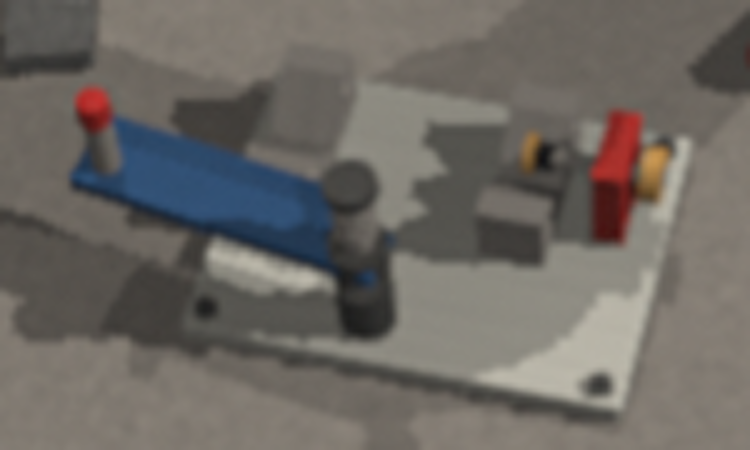

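Run:
```python
from h import *
np.set_printoptions(precision=4,suppress=True)
f=dict(np.load("pics/top0.npz")); o,_=ray(f,[[280,200]]);print('cam',o)
g=dict(np.load("pics/scene0.npz"))
c=lambda a:(np.array(a,float)+.5)/5-.5+[260,150]
c2=lambda a:(np.array(a,float)+.5)/5-.5+[160,170]
print('plate TL,BL,BR',onz(f,c([[110,132],[120,413],[497,403]]),.012))
print('blkL',onz(f,c([[210,242],[270,240],[272,388],[215,391]]),.042))
print('blkR',onz(f,c([[416,236],[490,233],[493,385],[420,385]]),.042))
print('bracket',onz(f,c([[149,275],[177,275],[179,353],[151,356]]),.058))
print('disc',onz(f,c([[241,313],[234,330],[247,330],[234,295],[247,295]]),.041))
print('post',onz(f,c([[350,125]]),.106), onz(g,c2([[350,180]]),.106))
print('knob',onz(f,c([[594,161]]),.104),onz(g,c2([[93,103]]),.104))
print('scene plate',onz(g,c2([[620,418],[690,140]]),.012))
print('scene bracket top',onz(g,c2([[597,165],[612,112],[640,115],[625,172]]),.058+0.006))
# depth
P=pts(f,np.ones(f["z_map"].shape,bool))
s=(P[:,0]>.43)&(P[:,0]<.68)&(P[:,1]>-.23)&(P[:,1]<-.02)
for lo,hi in [(.008,.016),(.034,.045),(.052,.068),(.09,.12)]:
    q=P[s&(P[:,2]>lo)&(P[:,2]<hi)]; print(lo,len(q),q[:,:2].min(0),q[:,:2].max(0),q.mean(0))
    if lo in(.008,.034): print(cv2.minAreaRect(q[:,:2].astype(np.float32)*1000))
```

```text
cam [ 0.3863 -0.0713  1.2193]
plate TL,BL,BR [[ 0.6236 -0.04    0.012 ]
 [ 0.4855 -0.0444  0.012 ]
 [ 0.4892 -0.2263  0.012 ]]
blkL [[ 0.5642 -0.0881  0.042 ]
 [ 0.5649 -0.1166  0.042 ]
 [ 0.4944 -0.1167  0.042 ]
 [ 0.4932 -0.0898  0.042 ]]
blkR [[ 0.5664 -0.1859  0.042 ]
 [ 0.5676 -0.2211  0.042 ]
 [ 0.4951 -0.2208  0.042 ]
 [ 0.4954 -0.1864  0.042 ]]
bracket [[ 0.5464 -0.0592  0.058 ]
 [ 0.5463 -0.0723  0.058 ]
 [ 0.5096 -0.073   0.058 ]
 [ 0.5083 -0.0599  0.058 ]]
disc [[ 0.5302 -0.1025  0.041 ]
 [ 0.5222 -0.0991  0.041 ]
 [ 0.5221 -0.1052  0.041 ]
 [ 0.5389 -0.0992  0.041 ]
 [ 0.5388 -0.1054  0.041 ]]
post [[ 0.6075 -0.1509  0.106 ]] [[ 0.6073 -0.1526  0.106 ]]
knob [[ 0.5906 -0.2611  0.104 ]] [[ 0.5946 -0.262   0.104 ]]
scene plate [[ 0.6292 -0.0414  0.012 ]
 [ 0.4873 -0.0461  0.012 ]]
scene bracket top [[ 0.5474 -0.0714  0.064 ]
 [ 0.5199 -0.0721  0.064 ]
 [ 0.5186 -0.0607  0.064 ]
 [ 0.5481 -0.0596  0.064 ]]
0.008 2462 [ 0.4306 -0.2268] [ 0.6256 -0.0282] [ 0.5529 -0.1228  0.0111]
((528.6031494140625, -126.53832244873047), (192.20028686523438, 200.09507751464844), 1.0913325548171997)
0.034 464 [ 0.495  -0.2163] [ 0.596  -0.0438] [ 0.5316 -0.1442  0.0396]
((545.5347900390625, -129.65274047851562), (100.42703247070312, 172.10829162597656), 0.9882624745368958)
0.052 588 [ 0.5122 -0.23  ] [ 0.6162 -0.0464] [ 0.5836 -0.1718  0.0595]
0.09 76 [ 0.5951 -0.1588] [ 0.6169 -0.1403] [ 0.6055 -0.1497  0.1045]
```

```bash
cat >> h.py <<'E'
def go(p,yawjaw=None):
    """shift in current tool axes to world TCP p, twist so that tool y is along world angle yawjaw (deg, mod 180)"""
    from plant import status
    s=status.read_state(); M=R.from_rotvec(s["orientation"]).as_matrix()
    t=M.T@(np.array(p)-s["tcp_pos"]); out=[np.round(t,4).tolist()]
    a=np.degrees(np.arctan2(M[1,1],M[0,1])); out.append(('jawyaw',round(a,2),'tilt z',M[:,2].round(4).tolist()))
    if yawjaw is not None:
        d=(yawjaw-a+90)%180-90; out.append(('twist',round(-d,2)))
    print(round(s["clock"],2),s["tcp_pos"].round(4),'F',s["wrist_force"].round(2),'q',s["qpos"].round(2),'w',round(s["width"],3)); print(out)
E
python3 - <<'E'
from h import *
go([.4755,.2345,.2],3.7); go([.40,-.48,.25],3.7); go([.54,-.15,.25],3.7)
E
```

```text
0.15 [ 0.2666 -0.6738  0.2416] F [-0.48  0.2   0.43] q [ 1.12  0.6  -0.    1.6   0.    0.94 -0.08] w 1.0
[[0.5285, -0.7677, 0.0425], ('jawyaw', np.float64(-68.41), 'tilt z', [-0.0006, 0.0011, -1.0]), ('twist', np.float64(-72.11))]
0.15 [ 0.2666 -0.6738  0.2416] F [-0.48  0.2   0.43] q [ 1.12  0.6  -0.    1.6   0.    0.94 -0.08] w 1.0
[[0.1954, -0.1312, -0.0083], ('jawyaw', np.float64(-68.41), 'tilt z', [-0.0006, 0.0011, -1.0]), ('twist', np.float64(-72.11))]
0.15 [ 0.2666 -0.6738  0.2416] F [-0.48  0.2   0.43] q [ 1.12  0.6  -0.    1.6   0.    0.94 -0.08] w 1.0
[[0.447, -0.3865, -0.008], ('jawyaw', np.float64(-68.41), 'tilt z', [-0.0006, 0.0011, -1.0]), ('twist', np.float64(-72.11))]
```

```bash
python3 -m inch '[{"translation":[0.195,-0.131,-0.01],"twist":-36,"jaw":1},{"translation":[0.195,-0.131,-0.01],"twist":-36,"jaw":1},{"translation":[0.195,-0.131,-0.01],"twist":-36,"jaw":1},{"translation":[0.195,-0.131,-0.01],"twist":-36,"jaw":1},{"translation":[0.195,-0.131,-0.01],"twist":-36,"jaw":1}]'
python3 - <<'E'
from h import *
go([.50,-.2,.25],3.7)
E
```

```text
clock: 0.57
tcp_pos: [0.3853, -0.5009, 0.2511]
orientation: [-2.751, -1.517, 0.0]
wrist_force: [1.0, -0.4, -0.0]
width: 1.002
0.57 [ 0.3853 -0.5009  0.2511] F [ 0.97 -0.45 -0.04] q [ 0.95  0.48 -0.19  1.81  0.12  0.86  0.15] w 1.002
[[0.3156, -0.0636, 0.0011], ('jawyaw', np.float64(-32.26), 'tilt z', [-0.0002, 0.0, -1.0]), ('twist', np.float64(-35.96))]
```

```bash
python3 -m inch '[{"translation":[0.21,-0.044,0],"twist":-36,"jaw":1},{"translation":[0.21,-0.044,0],"twist":-36,"jaw":1},{"translation":[0.21,-0.044,0],"twist":-36,"jaw":1},{"translation":[0.21,-0.044,0],"twist":-36,"jaw":1},{"translation":[0.21,-0.044,0],"twist":-36,"jaw":1}]'
python3 - <<'E'
from h import *
go([.50,-.1,.25],3.7)
E
```

```text
clock: 0.98
tcp_pos: [0.4587, -0.3059, 0.2512]
orientation: [2.152, 2.289, -0.0]
wrist_force: [0.0, -0.2, 0.2]
width: 0.997
0.98 [ 0.4587 -0.3059  0.2512] F [ 0.03 -0.25  0.24] q [ 0.77  0.41 -0.39  1.97  0.21  0.8   0.32] w 0.997
[[0.203, 0.0539, 0.0011], ('jawyaw', np.float64(3.55), 'tilt z', [-0.0001, -0.0002, -1.0]), ('twist', np.float64(-0.15))]
```

```bash
python3 -m inch '[{"translation":[0.21,0.04,0],"twist":0,"jaw":1},{"translation":[0.21,0.04,0],"twist":0,"jaw":1},{"translation":[0.21,0.04,0],"twist":0,"jaw":1},{"translation":[0.21,0.04,0],"twist":0,"jaw":1},{"translation":[0.21,0.04,0],"twist":0,"jaw":1}]' >/dev/null
python3 - <<'E'
from h import *
from plant import eyes
f=eyes.grab_frame("wrist"); cv2.imwrite("pics/w1.png",f["image"][:,:,::-1]); np.savez("pics/w1.npz",**f)
go([.4755,.2345,.2],3.7)
E
```

```text
1.45 [ 0.4873 -0.0904  0.2517] F [0.97 9.05 1.41] q [ 0.41  0.34 -0.44  2.09  0.21  0.75 -0.09] w 1.003
[[0.3247, 0.0092, 0.053], ('jawyaw', np.float64(3.72), 'tilt z', [0.0021, 0.004, -1.0]), ('twist', np.float64(0.02))]
```

View pics/w1.png

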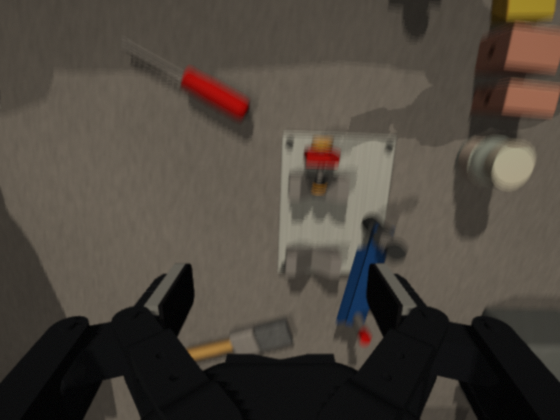

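The wrist view shows the jig, with the stop bracket at (322,158), the disc at (320,188) and the knob at (365,338). I'll go on to the tube.

```bash
python3 -m inch '[{"translation":[0.17,0.005,0],"twist":0,"jaw":1},{"translation":[0.17,0.005,0],"twist":0,"jaw":1},{"translation":[0.17,0.005,0],"twist":0,"jaw":1},{"translation":[0.17,0.005,0],"twist":0,"jaw":1},{"translation":[0.17,0.005,0],"twist":0,"jaw":1}]' >/dev/null
python3 - <<'E'
from h import *
from plant import eyes
f=eyes.grab_frame("wrist"); cv2.imwrite("pics/w2.png",f["image"][:,:,::-1]); np.savez("pics/w2.npz",**f)
H=hsv(f).astype(int);h,s,v=H[...,0],H[...,1],H[...,2]
for b,st,c in blobs((h>45)&(h<75)&(s>150),200):
    print(st,c); r=cv2.minAreaRect(np.argwhere(b)[:,::-1].astype(np.float32)); print(r)
    for z in(.039,.054): print(z,onz(f,cv2.boxPoints(r),z).round(4).tolist())
    P=pts(f,b); print(np.median(P,0),P.min(0),P.max(0))
    q=P[P[:,2]>np.percentile(P[:,2],70)]; print(q.mean(0), np.linalg.svd(q[:,:2]-q[:,:2].mean(0),full_matrices=False)[2][0])
go([.4755,.2345,.2],3.7)
E
```

```text
[ 269    0   31   96 2648] [284.67862538  46.5694864 ]
((284.0059814453125, 47.48773193359375), (95.30998229980469, 29.07101058959961), 89.30130767822266)
0.039 [[0.4573, 0.2704, 0.039], [0.4866, 0.2727, 0.039], [0.4953, 0.1811, 0.039], [0.4638, 0.1787, 0.039]]
0.054 [[0.4581, 0.2652, 0.054], [0.4862, 0.2674, 0.054], [0.4944, 0.1798, 0.054], [0.4644, 0.1775, 0.054]]
[0.47632239 0.22583595 0.05196143] [0.45655896 0.17877191 0.00740498] [0.49428644 0.27041661 0.05618574]
[0.47642488 0.22450712 0.05386493] [ 0.0939947 -0.9955727]
1.92 [0.4813 0.0736 0.2514] F [-0.01  0.05  0.15] q [ 0.1   0.34 -0.48  2.1   0.22  0.75 -0.45] w 0.999
[[0.1608, 0.0044, 0.0518], ('jawyaw', np.float64(3.65), 'tilt z', [0.0008, 0.002, -1.0]), ('twist', np.float64(-0.05))]
```

View pics/w2.png

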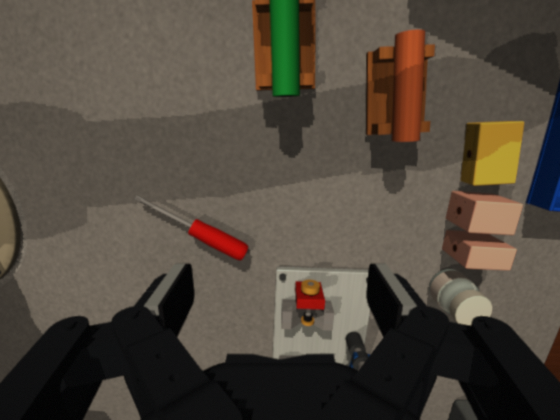

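```bash
python3 -m inch '[{"translation":[0.161,0.004,0.02],"twist":-1,"jaw":1},{"translation":[0.161,0.004,0.02],"twist":-1,"jaw":1},{"translation":[0.161,0.004,0.03],"twist":-1,"jaw":1},{"translation":[0.161,0.004,0.05],"twist":-1,"jaw":1},{"translation":[0.161,0.004,0.08],"twist":-1,"jaw":1}]' >/dev/null
python3 - <<'E'
from h import *
from plant import eyes
f=eyes.grab_frame("wrist"); cv2.imwrite("pics/w3.png",f["image"][:,:,::-1]); np.savez("pics/w3.npz",**f)
H=hsv(f).astype(int);h,s,v=H[...,0],H[...,1],H[...,2]
for b,st,c in blobs((h>45)&(h<75)&(s>150),200):
    print(st,c); r=cv2.minAreaRect(np.argwhere(b)[:,::-1].astype(np.float32)); print(r)
    for z in(.039,): print(z,onz(f,cv2.boxPoints(r),z).round(4).tolist())
    P=pts(f,b); print(np.median(P,0),P.min(0),P.max(0))
    q=P[P[:,2]>np.percentile(P[:,2],50)]; print(q.mean(0), np.linalg.svd(q[:,:2]-q[:,:2].mean(0),full_matrices=False)[2][0])
go([.475,.235,.031],4.7)
E
```

```text
[ 260  147   33  120 3616] [277.09762168 204.82577434]
((275.9999694824219, 206.49996948242188), (118.99998474121094, 31.999996185302734), 90.0)
0.039 [[0.4566, 0.2888, 0.039], [0.4845, 0.291, 0.039], [0.4948, 0.1768, 0.039], [0.4635, 0.1744, 0.039]]
[0.47547758 0.24179546 0.05210966] [0.45716266 0.18224418 0.03490444] [0.49360727 0.29090405 0.05548223]
[0.47527726 0.23938124 0.05336041] [ 0.08931407 -0.99600351]
2.38 [0.4749 0.2321 0.1654] F [-1.7  -0.22 -5.3 ] q [-0.26  0.51 -0.42  2.1   0.35  0.61 -0.85] w 1.001
[[0.0028, 0.0009, 0.1344], ('jawyaw', np.float64(4.45), 'tilt z', [-0.0041, 0.0003, -1.0]), ('twist', np.float64(-0.25))]
```

View pics/w3.png

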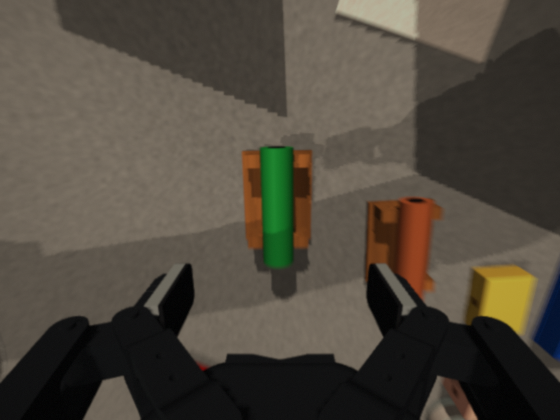

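```bash
python3 -m inch '[{"translation":[0.004,0.001,0.04],"twist":-0.6,"jaw":1},{"translation":[0.004,0.001,0.08],"twist":-0.6,"jaw":1},{"translation":[0.004,0.001,0.11],"twist":-0.6,"jaw":1},{"translation":[0.004,0.001,0.126],"twist":-0.6,"jaw":1},{"translation":[0.004,0.001,0.126],"twist":-0.6,"jaw":1}]'
python3 - <<'E'
from h import *
go([.4755,.2365,.031],5)
E
```

```text
clock: 2.8
tcp_pos: [0.4763, 0.231, 0.0423]
orientation: [-2.127, -2.311, 0.01]
wrist_force: [0.1, -0.7, 0.0]
width: 1.001
2.8 [0.4763 0.231  0.0423] F [ 0.07 -0.68  0.01] q [-0.38  0.69 -0.25  2.17  0.51  0.34 -0.99] w 1.001
[[0.0056, -0.0003, 0.0112], ('jawyaw', np.float64(4.75), 'tilt z', [-0.0046, -0.0042, -1.0]), ('twist', np.float64(-0.25))]
```

```bash
python3 -m inch '[{"translation":[0.005,0,0.006],"twist":-0.2,"jaw":1},{"translation":[0.005,0,0.011],"twist":-0.2,"jaw":1},{"translation":[0.005,0,0.011],"twist":-0.2,"jaw":1},{"translation":[0.005,0,0.011],"twist":-0.2,"jaw":0.6},{"translation":[0.005,0,0.011],"twist":-0.2,"jaw":0.4}]'
python3 - <<'E'
from h import *
go([.4755,.2365,.031],5)
E
```

```text
clock: 3.22
tcp_pos: [0.4773, 0.2386, 0.0351]
orientation: [2.122, 2.316, 0.002]
wrist_force: [-0.3, 0.4, -1.0]
width: 0.75
3.22 [0.4773 0.2386 0.0351] F [-0.26  0.38 -1.01] q [-0.41  0.71 -0.24  2.17  0.52  0.32 -1.  ] w 0.75
[[-0.002, -0.002, 0.0041], ('jawyaw', np.float64(4.99), 'tilt z', [0.0012, 0.0005, -1.0]), ('twist', np.float64(-0.01))]
```

```bash
python3 -m inch '[{"translation":[-0.001,-0.001,0.004],"twist":0,"jaw":0.5},{"translation":[-0.001,-0.001,0.004],"twist":0,"jaw":0.3},{"translation":[-0.001,-0.001,0.004],"twist":0,"jaw":0},{"translation":[-0.001,-0.001,0.004],"twist":0,"jaw":0},{"translation":[-0.001,-0.001,0.004],"twist":0,"jaw":0}]';python3 -m inch '[{"translation":[0,0,0],"twist":0,"jaw":0},{"translation":[0,0,0],"twist":0,"jaw":0},{"translation":[0,0,0],"twist":0,"jaw":0},{"translation":[0,0,0],"twist":0,"jaw":0},{"translation":[0,0,0],"twist":0,"jaw":0}]'
python3 - <<'E'
from h import *
go([.4755,.2365,.031],5)
E
```

```text
clock: 3.63
tcp_pos: [0.4762, 0.2375, 0.0304]
orientation: [2.122, 2.316, 0.0]
wrist_force: [1.2, -1.7, 4.7]
width: 0.33
clock: 4.05
tcp_pos: [0.4761, 0.2375, 0.0304]
orientation: [2.122, 2.316, 0.0]
wrist_force: [0.7, -1.4, 6.1]
width: 0.334
4.05 [0.4761 0.2375 0.0304] F [ 0.68 -1.42  6.07] q [-0.41  0.71 -0.23  2.18  0.53  0.3  -1.01] w 0.334
[[-0.0009, -0.0007, -0.0006], ('jawyaw', np.float64(5.0), 'tilt z', [0.0005, -0.0001, -1.0]), ('twist', np.float64(-0.0))]
```

```bash
python3 -m inch '[{"translation":[0,0,-0.01],"twist":0,"jaw":0},{"translation":[0,0,-0.03],"twist":0,"jaw":0},{"translation":[0,0,-0.06],"twist":0,"jaw":0},{"translation":[0,0,-0.09],"twist":0,"jaw":0},{"translation":[0,0,-0.09],"twist":0,"jaw":0}]';python3 -m inch '[{"translation":[-0.03,0,-0.02],"twist":0,"jaw":0},{"translation":[-0.06,0.002,-0.03],"twist":0,"jaw":0},{"translation":[-0.09,0.004,-0.03],"twist":0,"jaw":0},{"translation":[-0.12,0.006,-0.03],"twist":0,"jaw":0},{"translation":[-0.15,0.006,-0.03],"twist":0,"jaw":0}]'
python3 - <<'E'
from h import *
from plant import eyes
f=eyes.grab_frame("wrist"); cv2.imwrite("pics/w4.png",f["image"][:,:,::-1]); np.savez("pics/w4.npz",**f)
go([.531,-.15,.15],1.5)
E
```

```text
clock: 4.47
tcp_pos: [0.4772, 0.2388, 0.1249]
orientation: [2.121, 2.315, 0.009]
wrist_force: [0.9, -0.1, -1.8]
width: 0.329
clock: 4.88
tcp_pos: [0.495, 0.0875, 0.1506]
orientation: [2.122, 2.317, 0.001]
wrist_force: [0.3, -0.3, -0.9]
width: 0.336
4.93 [0.4946 0.0803 0.1499] F [-1.23 -7.36 -1.22] q [ 0.03  0.5  -0.43  2.17  0.41  0.55 -0.62] w 0.333
[[-0.2325, 0.0175, 0.0009], ('jawyaw', np.float64(4.66), 'tilt z', [-0.0018, -0.0047, -1.0]), ('twist', np.float64(3.16))]
```

View pics/w4.png

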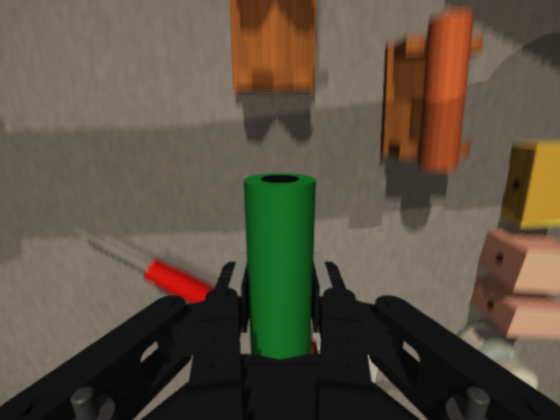

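The tube is held level and straight between the pads, with its front end at (280,180), and the cradle is empty. I'll refine the jig position from the earlier wrist picture w1.

Run:
```python
import cv2
a=cv2.imread('pics/w1.png')[120:360,265:405]
a=cv2.convertScaleAbs(a,alpha=1.8)
cv2.imwrite('pics/w1j.png',cv2.resize(a[:165],None,fx=5,fy=3.6,interpolation=cv2.INTER_CUBIC))
```

```text
(no output)
```

View pics/w1j.png

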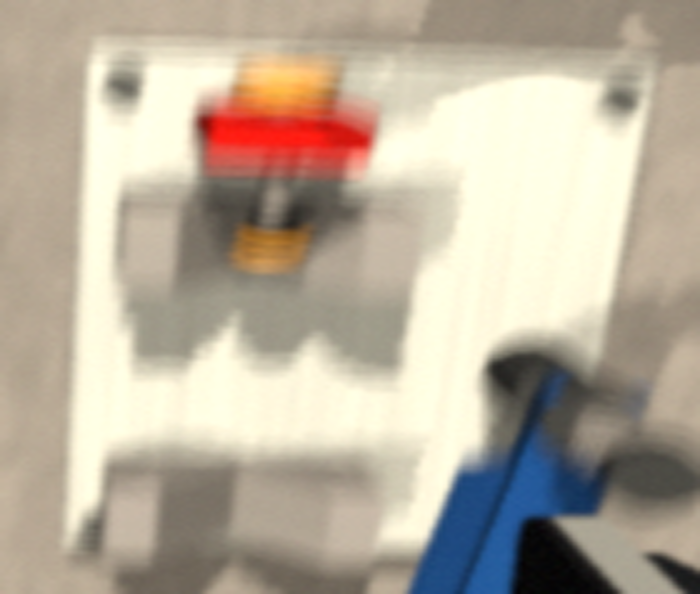

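Run:
```python
from h import *
np.set_printoptions(precision=4,suppress=True)
f=dict(np.load("pics/w1.npz"))
c=lambda a:(np.array(a,float)/[5,3.6])+[264.6,119.6]
print('plate TL TR BL',onz(f,c([[92,42],[655,55],[68,550]]),.012))
print('b1 land edges',onz(f,c([[122,250],[178,250],[360,250],[415,250]]),.042)); print('apex',onz(f,c([[275,250]]),.02))
print('b2 land edges',onz(f,c([[105,520],[160,520],[330,520],[381,520]]),.042)); print('apex',onz(f,c([[235,520]]),.02))
print('disc',onz(f,c([[235,250],[308,250],[270,272]]),.041))
print('bracket',onz(f,c([[200,120],[377,120]]),.058))
```

```text
plate TL TR BL [[ 0.4856 -0.036   0.012 ]
 [ 0.6223 -0.0319  0.012 ]
 [ 0.4902 -0.2252  0.012 ]]
b1 land edges [[ 0.4961 -0.0999  0.042 ]
 [ 0.5091 -0.0991  0.042 ]
 [ 0.5516 -0.0967  0.042 ]
 [ 0.5645 -0.0959  0.042 ]]
apex [[ 0.535  -0.1026  0.02  ]]
b2 land edges [[ 0.4982 -0.1966  0.042 ]
 [ 0.512  -0.1958  0.042 ]
 [ 0.5549 -0.1935  0.042 ]
 [ 0.5679 -0.1928  0.042 ]]
apex [[ 0.5341 -0.2058  0.02  ]]
disc [[ 0.5225 -0.0986  0.041 ]
 [ 0.5396 -0.0976  0.041 ]
 [ 0.5314 -0.1054  0.041 ]]
bracket [[ 0.5095 -0.0557  0.058 ]
 [ 0.5476 -0.0535  0.058 ]]
```

Run:
```python
from h import *
np.set_printoptions(precision=4,suppress=True)
f=dict(np.load("pics/w4.npz")); o,d=ray(f,[[280,180]]);print('cam',o)
print(onz(f,[[280,180],[280,185]],.158),onz(f,[[280,174]],.143),onz(f,[[280,187],[246,187],[314,187]],.173))
```

```text
cam [0.488  0.1629 0.2819]
[[0.4902 0.139  0.158 ]
 [0.4904 0.1369 0.158 ]] [[0.4902 0.139  0.143 ]] [[0.4902 0.1393 0.173 ]
 [0.4776 0.1382 0.173 ]
 [0.5028 0.1404 0.173 ]]
```

```bash
python3 -m inch '[{"translation":[-0.03,0.004,0],"twist":0.5,"jaw":0},{"translation":[-0.07,0.008,0],"twist":1,"jaw":0},{"translation":[-0.11,0.012,0],"twist":2,"jaw":0},{"translation":[-0.15,0.016,0],"twist":3.4,"jaw":0},{"translation":[-0.18,0.018,0],"twist":3.4,"jaw":0}]'
python3 - <<'E'
from h import *
go([.532,-.1655,.10],1.6)
E
```

```text
clock: 5.35
tcp_pos: [0.5285, -0.0923, 0.1501]
orientation: [2.194, 2.249, -0.001]
wrist_force: [0.4, 0.5, -0.6]
width: 0.336
5.35 [ 0.5285 -0.0923  0.1501] F [ 0.4   0.45 -0.6 ] q [ 0.38  0.54 -0.44  2.1   0.4   0.59 -0.32] w 0.336
[[-0.0733, 0.0017, 0.0502], ('jawyaw', np.float64(1.42), 'tilt z', [-0.0005, -0.0008, -1.0]), ('twist', np.float64(-0.18))]
```

```bash
python3 -m inch '[{"translation":[-0.03,0.001,0],"twist":0,"jaw":0},{"translation":[-0.06,0.001,0.01],"twist":0,"jaw":0},{"translation":[-0.068,0.001,0.03],"twist":0,"jaw":0},{"translation":[-0.068,0.001,0.05],"twist":0,"jaw":0},{"translation":[-0.068,0.001,0.05],"twist":0,"jaw":0}]';  python3 - <<'E'
from h import *
from plant import eyes
for n in ["scene","top","wrist"]:
    f=eyes.grab_frame(n); cv2.imwrite(f"pics/{n}5.png",f["image"][:,:,::-1]); np.savez(f"pics/{n}5.npz",**f)
go([.532,-.1655,.10],1.6)
import cv2
a=cv2.imread('pics/scene5.png')[150:270,150:320]; b=cv2.resize(a,None,fx=4,fy=4,interpolation=cv2.INTER_CUBIC)
cv2.imwrite('pics/s5c.png',b)
E
```

```text
clock: 5.77
tcp_pos: [0.5295, -0.1575, 0.0974]
orientation: [-2.189, -2.248, 0.004]
wrist_force: [-2.1, 1.3, -0.4]
width: 0.333
5.92 [ 0.5316 -0.156   0.1007] F [ 0.76  0.95 -0.93] q [ 0.45  0.63 -0.39  2.09  0.47  0.51 -0.26] w 0.334
[[-0.0095, 0.0001, 0.0007], ('jawyaw', np.float64(1.69), 'tilt z', [-0.0002, 0.0005, -1.0]), ('twist', np.float64(0.09))]
```

View pics/s5c.png

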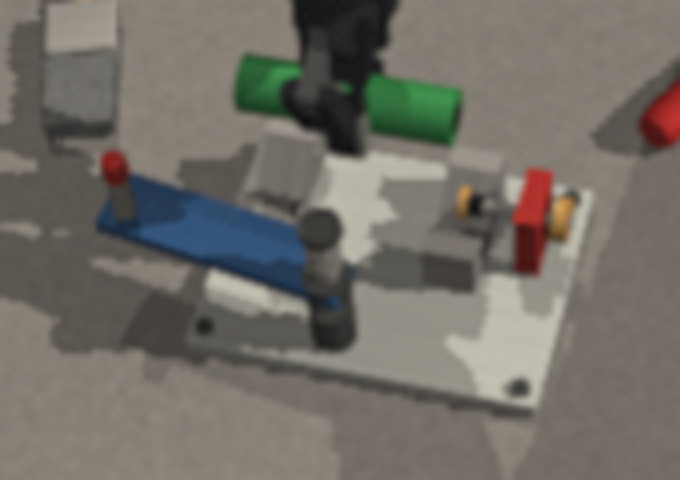

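View pics/wrist5.png

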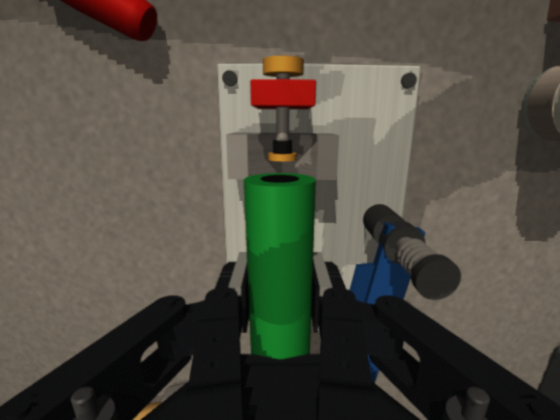

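Run:
```python
import cv2
a=cv2.imread('pics/wrist5.png')[50:200,210:430]; cv2.imwrite('pics/w5c.png',cv2.resize(cv2.convertScaleAbs(a,alpha=1.5),None,fx=3.6,fy=3.6,interpolation=cv2.INTER_CUBIC))
```

```text
(no output)
```

View pics/w5c.png

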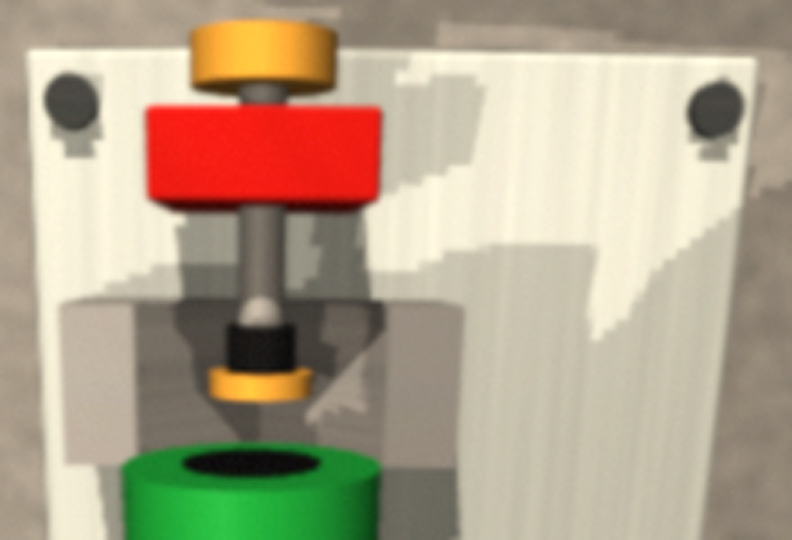

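Run:
```python
from h import *
np.set_printoptions(precision=4,suppress=True)
f=dict(np.load("pics/wrist5.npz")); o,d=ray(f,[[280,180]]);print('cam',o)
c=lambda a:(np.array(a,float)/3.6)+[209.6,49.6]
print('plate TL TR',onz(f,c([[27,50],[757,58]]),.012))
print('blk TL TR BL BR',onz(f,c([[62,303],[463,307],[65,463],[459,467]]),.042))
print('V edges',onz(f,c([[135,370],[385,370]]),.042))
print('bracket front',onz(f,c([[148,198],[381,200],[146,108],[381,106]]),.058))
print('disc face L R (z41), top z50, bottom z32',onz(f,c([[210,390],[311,390]]),.041),onz(f,c([[260,378]]),.050),onz(f,c([[260,402]]),.032))
print('tube end',onz(f,c([[252,464]]),.109),onz(f,c([[252,447]]),.094))
```

```text
cam [ 0.5288 -0.0805  0.2313]
plate TL TR [[ 0.4847 -0.0442  0.012 ]
 [ 0.6224 -0.0408  0.012 ]]
blk TL TR BL BR [[ 0.4958 -0.0891  0.042 ]
 [ 0.5646 -0.0877  0.042 ]
 [ 0.4958 -0.1169  0.042 ]
 [ 0.5662 -0.1155  0.042 ]]
V edges [[ 0.5084 -0.1001  0.042 ]
 [ 0.5519 -0.0988  0.042 ]]
bracket front [[ 0.5121 -0.0723  0.058 ]
 [ 0.5477 -0.0716  0.058 ]
 [ 0.5117 -0.0595  0.058 ]
 [ 0.5469 -0.0581  0.058 ]]
disc face L R (z41), top z50, bottom z32 [[ 0.5214 -0.1033  0.041 ]
 [ 0.5392 -0.1028  0.041 ]] [[ 0.5301 -0.1     0.05  ]] [[ 0.5304 -0.1063  0.032 ]]
tube end [[ 0.5291 -0.1035  0.109 ]] [[ 0.529  -0.1041  0.094 ]]
```

```bash
python3 -m inch '[{"translation":[-0.006,0.001,0],"twist":0.1,"jaw":0},{"translation":[-0.0095,0.001,0.01],"twist":0.1,"jaw":0},{"translation":[-0.0095,0.001,0.025],"twist":0.1,"jaw":0},{"translation":[-0.0095,0.001,0.04],"twist":0.1,"jaw":0},{"translation":[-0.0095,0.001,0.045],"twist":0.1,"jaw":0}]';python3 -m inch '[{"translation":[0,0,0.004],"twist":0,"jaw":0},{"translation":[0,0,0.008],"twist":0,"jaw":0},{"translation":[0,0,0.012],"twist":0,"jaw":0},{"translation":[0,0,0.015],"twist":0,"jaw":0},{"translation":[0,0,0.015],"twist":0,"jaw":0}]';  python3 - <<'E'
from h import *
go([.5325,-.1655,.0324],1.6)
E
```

```text
clock: 6.33
tcp_pos: [0.5323, -0.1667, 0.0538]
orientation: [-2.191, -2.25, 0.001]
wrist_force: [0.6, 0.2, -1.5]
width: 0.332
clock: 6.75
tcp_pos: [0.5328, -0.1664, 0.0399]
orientation: [-2.192, -2.251, 0.0]
wrist_force: [-0.3, 0.8, -0.6]
width: 0.331
6.75 [ 0.5328 -0.1664  0.0399] F [-0.27  0.81 -0.6 ] q [ 0.41  0.72 -0.3   2.11  0.55  0.39 -0.31] w 0.331
[[0.0009, -0.0003, 0.0075], ('jawyaw', np.float64(1.51), 'tilt z', [-0.0001, -0.0, -1.0]), ('twist', np.float64(-0.09))]
```

Not touching yet; about 7.5 mm is left. I'll creep down.

```bash
python3 -m inch '[{"translation":[0,0,0.002],"twist":0,"jaw":0},{"translation":[0,0,0.003],"twist":0,"jaw":0},{"translation":[0,0,0.004],"twist":0,"jaw":0},{"translation":[0,0,0.005],"twist":0,"jaw":0},{"translation":[0,0,0.005],"twist":0,"jaw":0}]';python3 -m inch '[{"translation":[0,0,0.001],"twist":0,"jaw":0},{"translation":[0,0,0.001],"twist":0,"jaw":0},{"translation":[0,0,0.0015],"twist":0,"jaw":0},{"translation":[0,0,0.0015],"twist":0,"jaw":0},{"translation":[0,0,0.0015],"twist":0,"jaw":0}]'
```

```text
clock: 7.17
tcp_pos: [0.5327, -0.1664, 0.035]
orientation: [-2.192, -2.25, 0.0]
wrist_force: [0.5, -0.4, -1.4]
width: 0.333
clock: 7.58
tcp_pos: [0.5327, -0.1664, 0.0336]
orientation: [-2.192, -2.251, 0.0]
wrist_force: [-0.4, -0.8, -1.0]
width: 0.334
```

```bash
python3 -m inch '[{"translation":[0,0,0.0005],"twist":0,"jaw":0},{"translation":[0,0,0.001],"twist":0,"jaw":0},{"translation":[0,0,0.001],"twist":0,"jaw":0},{"translation":[0,0,0.001],"twist":0,"jaw":0},{"translation":[0,0,0.001],"twist":0,"jaw":0}]';python3 -m inch '[{"translation":[0,0,0.0005],"twist":0,"jaw":0},{"translation":[0,0,0.0005],"twist":0,"jaw":0},{"translation":[0,0,0.0005],"twist":0,"jaw":0},{"translation":[0,0,0.0005],"twist":0,"jaw":0},{"translation":[0,0,0.0005],"twist":0,"jaw":0}]'
```

```text
clock: 8.0
tcp_pos: [0.5326, -0.1664, 0.033]
orientation: [2.192, 2.251, -0.0]
wrist_force: [-1.5, 0.8, 5.5]
width: 0.335
clock: 8.42
tcp_pos: [0.5327, -0.1664, 0.0329]
orientation: [2.192, 2.25, -0.0]
wrist_force: [-3.1, 0.2, 10.8]
width: 0.337
```

Contact is at TCP z ≈ 0.033, as expected for a seated tube. I'll release to let it settle, ease off the small side offset and grip again.

```bash
python3 -m inch '[{"translation":[0,-0.0004,-0.0008],"twist":0,"jaw":0.38},{"translation":[0,-0.0004,-0.0008],"twist":0,"jaw":0.42},{"translation":[0,-0.0004,-0.0008],"twist":0,"jaw":0.45},{"translation":[0,-0.0004,-0.0008],"twist":0,"jaw":0.45},{"translation":[0,-0.0004,-0.0008],"twist":0,"jaw":0.45}]';python3 - <<'E'
from plant import status;print(status.read_state()["wrist_force"])
E
python3 -m inch '[{"translation":[0,0,0],"twist":0,"jaw":0.3},{"translation":[0,0,0],"twist":0,"jaw":0},{"translation":[0,0,0],"twist":0,"jaw":0},{"translation":[0,0,0],"twist":0,"jaw":0},{"translation":[0,0,0],"twist":0,"jaw":0}]'
```

```text
clock: 8.83
tcp_pos: [0.5323, -0.1664, 0.0328]
orientation: [-2.192, -2.25, 0.0]
wrist_force: [0.5, 0.6, 0.3]
width: 0.45
[0.52438273 0.57844383 0.25451732]
clock: 9.25
tcp_pos: [0.5321, -0.1664, 0.0329]
orientation: [-2.192, -2.25, 0.001]
wrist_force: [-1.5, -0.1, 4.6]
width: 0.334
```

```bash
python3 -m inch '[{"translation":[0.001,-0.0001,-0.0004],"twist":0,"jaw":0},{"translation":[0.002,-0.0001,-0.0004],"twist":0,"jaw":0},{"translation":[0.003,-0.0001,-0.0004],"twist":0,"jaw":0},{"translation":[0.004,-0.0001,-0.0004],"twist":0,"jaw":0},{"translation":[0.004,-0.0001,-0.0004],"twist":0,"jaw":0}]';python3 -m inch '[{"translation":[0.0005,0,0],"twist":0,"jaw":0},{"translation":[0.001,0,0],"twist":0,"jaw":0},{"translation":[0.0015,0,0],"twist":0,"jaw":0},{"translation":[0.0015,0,0],"twist":0,"jaw":0},{"translation":[0.0015,0,0],"twist":0,"jaw":0}]'
```

```text
clock: 9.67
tcp_pos: [0.5321, -0.1622, 0.0332]
orientation: [-2.191, -2.251, 0.0]
wrist_force: [-0.8, -0.6, 0.1]
width: 0.334
clock: 10.08
tcp_pos: [0.5322, -0.1608, 0.0333]
orientation: [-2.192, -2.251, -0.0]
wrist_force: [-1.4, 0.4, -0.7]
width: 0.332
```

```bash
python3 -m inch '[{"translation":[0.0004,0,0],"twist":0,"jaw":0},{"translation":[0.0008,0,0],"twist":0,"jaw":0},{"translation":[0.001,0,0],"twist":0,"jaw":0},{"translation":[0.001,0,0],"twist":0,"jaw":0},{"translation":[0.001,0,0],"twist":0,"jaw":0}]';python3 -m inch '[{"translation":[0.0004,0,0],"twist":0,"jaw":0},{"translation":[0.0008,0,0],"twist":0,"jaw":0},{"translation":[0.001,0,0],"twist":0,"jaw":0},{"translation":[0.001,0,0],"twist":0,"jaw":0},{"translation":[0.001,0,0],"twist":0,"jaw":0}]'
```

```text
clock: 10.5
tcp_pos: [0.5321, -0.1599, 0.0333]
orientation: [-2.192, -2.251, -0.0]
wrist_force: [-0.2, 0.6, -0.8]
width: 0.331
clock: 10.92
tcp_pos: [0.5321, -0.1588, 0.0333]
orientation: [-2.192, -2.251, -0.0]
wrist_force: [0.2, 0.3, -1.2]
width: 0.333
```

```bash
python3 -m inch '[{"translation":[0.0004,0,0.0003],"twist":0,"jaw":0},{"translation":[0.0008,0,0.0004],"twist":0,"jaw":0},{"translation":[0.001,0,0.0004],"twist":0,"jaw":0},{"translation":[0.001,0,0.0004],"twist":0,"jaw":0},{"translation":[0.001,0,0.0004],"twist":0,"jaw":0}]';python3 -m inch '[{"translation":[0.0004,0,0],"twist":0,"jaw":0},{"translation":[0.0008,0,0],"twist":0,"jaw":0},{"translation":[0.001,0,0],"twist":0,"jaw":0},{"translation":[0.001,0,0],"twist":0,"jaw":0},{"translation":[0.001,0,0],"twist":0,"jaw":0}]'
```

```text
clock: 11.33
tcp_pos: [0.5319, -0.1586, 0.033]
orientation: [2.192, 2.25, -0.001]
wrist_force: [-1.7, -4.5, 4.0]
width: 0.328
clock: 11.75
tcp_pos: [0.5319, -0.1574, 0.033]
orientation: [2.192, 2.25, -0.001]
wrist_force: [-1.8, -4.9, 4.7]
width: 0.33
```

```bash
python3 -m inch '[{"translation":[0,0,-0.0003],"twist":0,"jaw":0},{"translation":[0,0,-0.0003],"twist":0,"jaw":0},{"translation":[0,0,-0.0003],"twist":0,"jaw":0},{"translation":[0,0,-0.0003],"twist":0,"jaw":0},{"translation":[0,0,-0.0003],"twist":0,"jaw":0}]';python3 - <<'E'
from h import *
from plant import eyes
f=eyes.grab_frame("wrist"); cv2.imwrite("pics/w6.png",f["image"][:,:,::-1]); np.savez("pics/w6.npz",**f)
a=f["image"][40:260,180:380,::-1]; cv2.imwrite('pics/w6c.png',cv2.resize(cv2.convertScaleAbs(a,alpha=1.5),None,fx=2.7,fy=2.7,interpolation=cv2.INTER_CUBIC))
go([.5325,-.1655,.0324],1.6)
E
```

```text
clock: 12.17
tcp_pos: [0.5319, -0.1565, 0.0331]
orientation: [-2.191, -2.251, -0.0]
wrist_force: [-0.7, 0.6, 1.7]
width: 0.327
12.22 [ 0.5319 -0.1565  0.0331] F [-1.96  0.06  0.92] q [ 0.38  0.73 -0.29  2.12  0.55  0.36 -0.33] w 0.333
[[-0.009, 0.0003, 0.0007], ('jawyaw', np.float64(1.54), 'tilt z', [-0.0002, 0.0005, -1.0]), ('twist', np.float64(-0.06))]
```

View pics/w6c.png

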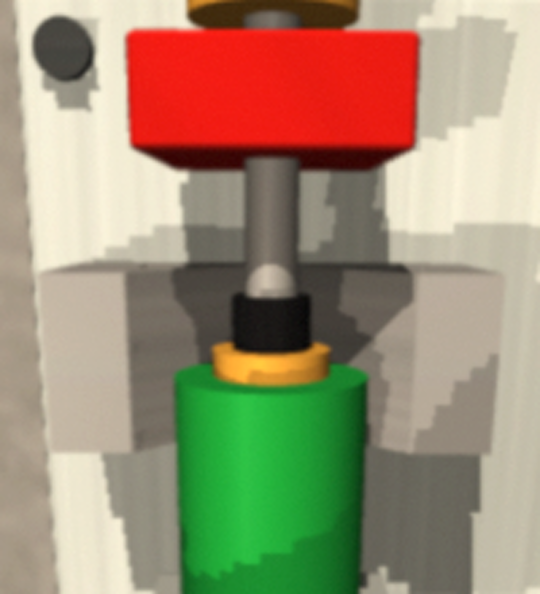

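The tube end is right at the disc, around (270,380) in the enlargement. The earlier -4.5 N was groove friction, because it vanished with the down load eased. I'll continue in small steps.

```bash
python3 -m inch '[{"translation":[0.0002,0,0],"twist":0,"jaw":0},{"translation":[0.0004,0,0],"twist":0,"jaw":0},{"translation":[0.0005,0,0],"twist":0,"jaw":0},{"translation":[0.0005,0,0],"twist":0,"jaw":0},{"translation":[0.0005,0,0],"twist":0,"jaw":0}]';python3 -m inch '[{"translation":[0.0002,0,0],"twist":0,"jaw":0},{"translation":[0.0004,0,0],"twist":0,"jaw":0},{"translation":[0.0005,0,0],"twist":0,"jaw":0},{"translation":[0.0005,0,0],"twist":0,"jaw":0},{"translation":[0.0005,0,0],"twist":0,"jaw":0}]'
```

```text
clock: 12.63
tcp_pos: [0.5319, -0.1564, 0.0332]
orientation: [-2.192, -2.25, 0.0]
wrist_force: [-2.1, 0.4, 0.4]
width: 0.331
clock: 13.05
tcp_pos: [0.5319, -0.1561, 0.0332]
orientation: [2.192, 2.25, -0.0]
wrist_force: [-1.3, -2.9, -1.4]
width: 0.335
```

```bash
python3 -m inch '[{"translation":[0.0001,0,0],"twist":0,"jaw":0},{"translation":[0.0002,0,0],"twist":0,"jaw":0},{"translation":[0.0002,0,0],"twist":0,"jaw":0},{"translation":[0.0002,0,0],"twist":0,"jaw":0},{"translation":[0.0002,0,0],"twist":0,"jaw":0}]';python3 - <<'E'
from plant import status
import os
print(status.read_state()["wrist_force"])
E
python3 -m inch '[{"translation":[0.0001,0,0],"twist":0,"jaw":0},{"translation":[0.0002,0,0],"twist":0,"jaw":0},{"translation":[0.0002,0,0],"twist":0,"jaw":0},{"translation":[0.0002,0,0],"twist":0,"jaw":0},{"translation":[0.0002,0,0],"twist":0,"jaw":0}]'
```

```text
clock: 13.47
tcp_pos: [0.532, -0.156, 0.0332]
orientation: [2.192, 2.25, -0.0]
wrist_force: [-1.7, -2.4, -1.7]
width: 0.334
[-1.66036533 -2.44888637 -1.72145913]
clock: 13.88
tcp_pos: [0.532, -0.1558, 0.0332]
orientation: [2.192, 2.25, -0.0]
wrist_force: [-0.8, -4.8, -0.7]
width: 0.332
```

The force rises with travel (-2.4, then -4.8 N) with no down load, so this is the stop. I'll lower a touch and release.

```bash
python3 -m inch '[{"translation":[0,0,0.0002],"twist":0,"jaw":0},{"translation":[0,0,0.0003],"twist":0,"jaw":0},{"translation":[0,0,0.0003],"twist":0,"jaw":0},{"translation":[0,0,0.0003],"twist":0,"jaw":0},{"translation":[0,0,0.0003],"twist":0,"jaw":0}]';python3 -m inch '[{"translation":[0,0,0],"twist":0,"jaw":0.36},{"translation":[0,0,0],"twist":0,"jaw":0.4},{"translation":[0,0,0],"twist":0,"jaw":0.45},{"translation":[0,0,0],"twist":0,"jaw":0.5},{"translation":[0,0,0],"twist":0,"jaw":0.5}]';python3 - <<'E'
from h import *
from plant import eyes
f=eyes.grab_frame("wrist"); cv2.imwrite("pics/w7.png",f["image"][:,:,::-1]); np.savez("pics/w7.npz",**f)
a=f["image"][40:260,180:380,::-1]; cv2.imwrite('pics/w7c.png',cv2.resize(cv2.convertScaleAbs(a,alpha=1.5),None,fx=2.7,fy=2.7,interpolation=cv2.INTER_CUBIC))
go([.5325,-.1655,.0324],1.6)
E
```

```text
clock: 14.3
tcp_pos: [0.5319, -0.1558, 0.0332]
orientation: [2.192, 2.25, -0.0]
wrist_force: [-0.8, -4.9, 2.2]
width: 0.332
clock: 14.72
tcp_pos: [0.5322, -0.155, 0.0329]
orientation: [-2.191, -2.251, -0.001]
wrist_force: [0.4, -0.5, -0.4]
width: 0.499
14.77 [ 0.5322 -0.1552  0.0329] F [-0.37 -0.92 -0.59] q [ 0.37  0.73 -0.28  2.12  0.55  0.36 -0.34] w 0.499
[[-0.0104, 0.0001, 0.0005], ('jawyaw', np.float64(1.53), 'tilt z', [0.0003, 0.0004, -1.0]), ('twist', np.float64(-0.07))]
```

View pics/w7c.png

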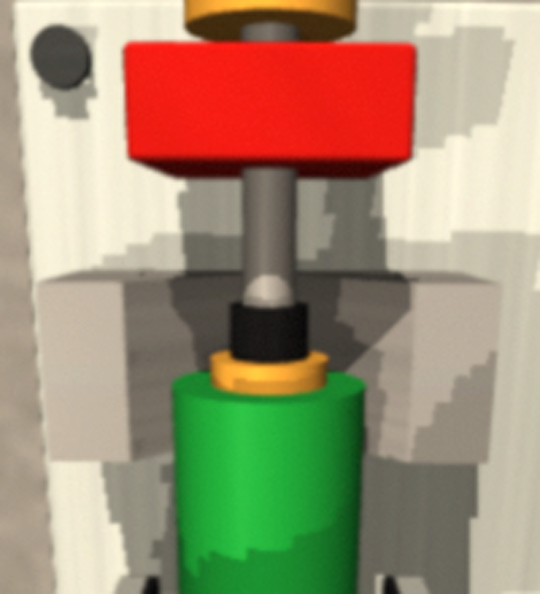

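The tube lies in the Vs with its end on the brass disc, around (270,385). I'll retreat straight up and go to the knob.

```bash
python3 -m inch '[{"translation":[0,0,-0.01],"twist":0,"jaw":0.5},{"translation":[0,0,-0.03],"twist":0,"jaw":0.5},{"translation":[0,0,-0.06],"twist":0,"jaw":0.5},{"translation":[0,0,-0.1],"twist":0,"jaw":0.5},{"translation":[0,0,-0.135],"twist":0,"jaw":0.5}]';python3 - <<'E'
from h import *
from plant import eyes
for n in ["scene","wrist"]:
    f=eyes.grab_frame(n); cv2.imwrite(f"pics/{n}8.png",f["image"][:,:,::-1]); np.savez(f"pics/{n}8.npz",**f)
    if n=="scene":
        a=f["image"][150:270,150:320,::-1]; cv2.imwrite('pics/s8c.png',cv2.resize(a,None,fx=4,fy=4,interpolation=cv2.INTER_CUBIC))
    H=hsv(f).astype(int);h,s,v=H[...,0],H[...,1],H[...,2]
    for b,st,c in blobs(((h<4)|(h>175))&(s>170)&(v>80),12): print(n,st,onz(f,[c],.104))
go([.5925,-.2615,.16],-7.3)
E
```

```text
clock: 15.18
tcp_pos: [0.5316, -0.1551, 0.1702]
orientation: [-2.191, -2.251, 0.0]
wrist_force: [1.3, -0.1, 1.3]
width: 0.501
scene [311 159  27  27 282] [[0.4802468  0.00488624 0.104     ]]
scene [176 188   5   8  31] [[ 0.59713601 -0.26125819  0.104     ]]
scene [279 193   9  21 101] [[ 0.57218032 -0.0562646   0.104     ]]
wrist [  89    0   93   56 1961] [[ 0.44344257 -0.02492127  0.104     ]]
wrist [255  93  44  19 772] [[ 0.53000723 -0.06814449  0.104     ]]
15.28 [ 0.5344 -0.1558  0.1737] F [-0.41 -0.39  0.32] q [ 0.52  0.52 -0.48  2.04  0.39  0.66 -0.19] w 0.498
[[-0.1072, 0.0552, 0.0144], ('jawyaw', np.float64(1.49), 'tilt z', [0.0081, -0.0019, -1.0]), ('twist', np.float64(8.79))]
```

View pics/s8c.png

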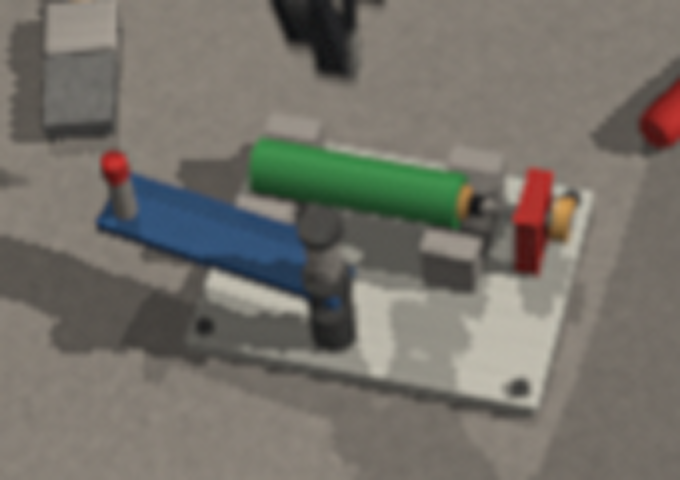

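View pics/wrist8.png

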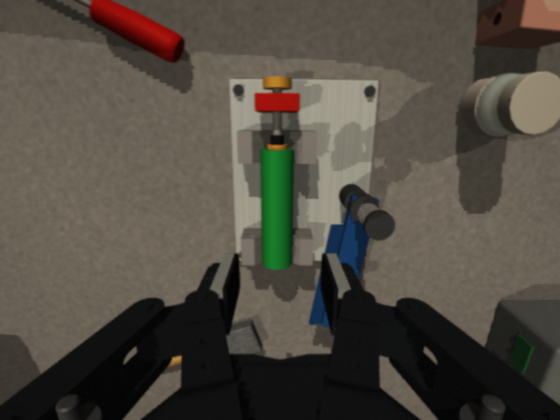

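The tube is seated and against the disc. Next the knob: move above it, then look.

```bash
python3 -m inch '[{"translation":[-0.03,0.015,0.0],"twist":4,"jaw":0.45},{"translation":[-0.06,0.03,0.0],"twist":8.8,"jaw":0.45},{"translation":[-0.09,0.045,0.005],"twist":8.8,"jaw":0.45},{"translation":[-0.107,0.055,0.02],"twist":8.8,"jaw":0.45},{"translation":[-0.107,0.055,0.035],"twist":8.8,"jaw":0.45}]';python3 - <<'E'
from h import *
from plant import eyes
for n in ["scene","top"]:
    f=eyes.grab_frame(n); cv2.imwrite(f"pics/{n}9.png",f["image"][:,:,::-1])
    a=f["image"][130:250,130:300,::-1] if n=="scene" else f["image"][130:250,280:450,::-1]
    cv2.imwrite(f'pics/{n}9c.png',cv2.resize(a,None,fx=4,fy=4,interpolation=cv2.INTER_CUBIC))
go([.592,-.2613,.089],-7.3)
E
```

```text
clock: 15.7
tcp_pos: [0.5914, -0.2663, 0.1331]
orientation: [2.361, 2.067, 0.0]
wrist_force: [-0.5, 0.4, -0.7]
width: 0.452
15.8 [ 0.5882 -0.2615  0.1308] F [-0.86  0.26  0.65] q [ 0.59  0.66 -0.4   1.86  0.39  0.7  -0.16] w 0.45
[[0.0006, 0.0039, 0.0417], ('jawyaw', np.float64(-7.37), 'tilt z', [-0.0038, 0.0015, -1.0]), ('twist', np.float64(-0.07))]
```

View pics/scene9c.png

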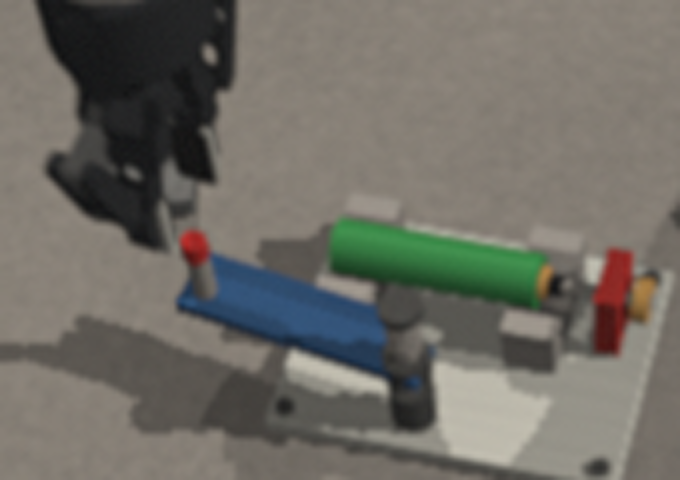

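View pics/top9c.png

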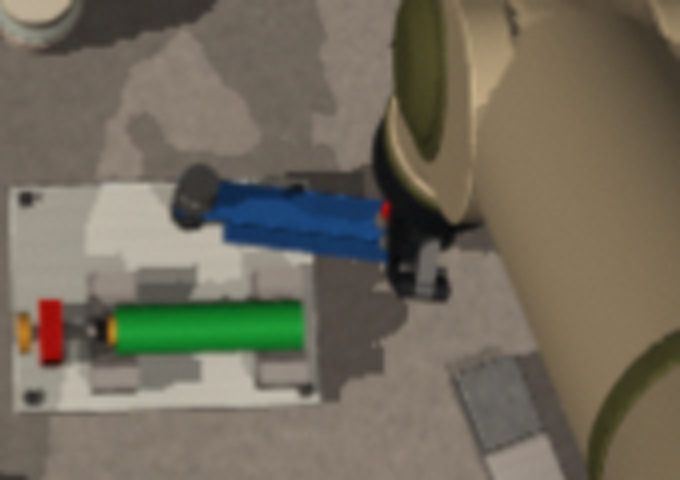

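```bash
python3 -m inch '[{"translation":[0,0.003,0.0],"twist":0,"jaw":0.45},{"translation":[0,0.004,0.004],"twist":0,"jaw":0.45},{"translation":[0,0.004,0.01],"twist":0,"jaw":0.45},{"translation":[0,0.004,0.018],"twist":0,"jaw":0.45},{"translation":[0,0.004,0.024],"twist":0,"jaw":0.45}]';python3 - <<'E'
from h import *
from plant import eyes
for n in ["scene","wrist"]:
    f=eyes.grab_frame(n); cv2.imwrite(f"pics/{n}10.png",f["image"][:,:,::-1])
    a=f["image"][150:250,150:250,::-1] if n=="scene" else f["image"][150:300,200:350,::-1]
    cv2.imwrite(f'pics/{n}10c.png',cv2.resize(a,None,fx=5,fy=5,interpolation=cv2.INTER_CUBIC))
go([.592,-.2613,.089],-7.3)
E
```

```text
clock: 16.22
tcp_pos: [0.5936, -0.2612, 0.1085]
orientation: [2.357, 2.076, -0.0]
wrist_force: [0.1, -0.4, -0.5]
width: 0.448
16.32 [ 0.593  -0.2612  0.1077] F [-0.28  0.26  0.07] q [ 0.58  0.7  -0.39  1.87  0.4   0.66 -0.18] w 0.453
[[-0.0003, -0.0009, 0.0187], ('jawyaw', np.float64(-7.26), 'tilt z', [-0.0019, 0.0005, -1.0]), ('twist', np.float64(0.04))]
```

View pics/scene10c.png

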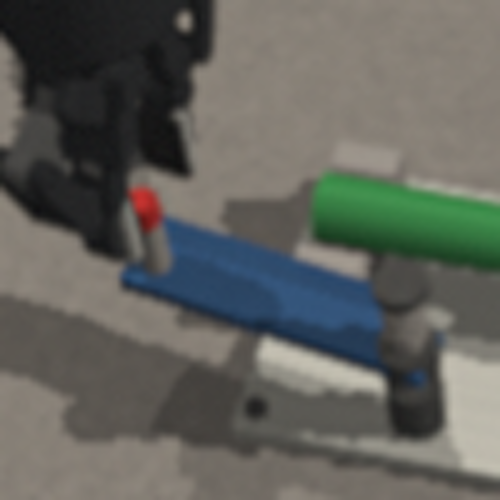

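View pics/wrist10.png

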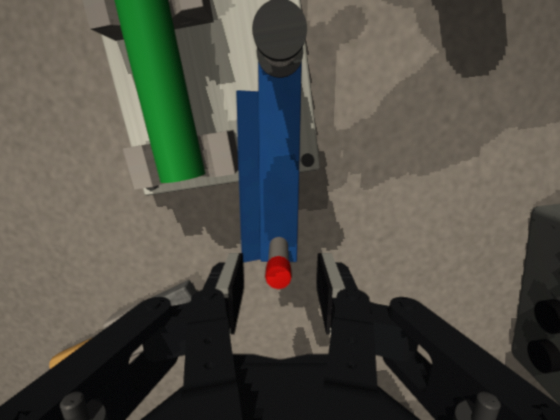

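Run:
```python
from h import *
from plant import eyes
f=eyes.grab_frame("wrist")
H=hsv(f).astype(int);h,s,v=H[...,0],H[...,1],H[...,2]
for b,st,c in blobs(((h<4)|(h>175))&(s>170)&(v>80),100): print(st,c,onz(f,[c],.104),onz(f,[c],.101))
go([.592,-.2613,.089],-7.3)
```

```text
[266 256  26  32 669] [278.02092676 271.88639761] [[ 0.59187832 -0.25846404  0.104     ]] [[ 0.59164664 -0.26007228  0.101     ]]
16.37 [ 0.5933 -0.2612  0.1083] F [-0.28  0.39 -0.34] q [ 0.58  0.69 -0.39  1.87  0.4   0.66 -0.18] w 0.453
[[-0.0002, -0.0013, 0.0193], ('jawyaw', np.float64(-7.27), 'tilt z', [-0.0013, 0.0004, -1.0]), ('twist', np.float64(0.03))]
```

```bash
python3 -m inch '[{"translation":[0.001,-0.001,0.008],"twist":0,"jaw":0.4},{"translation":[0.001,-0.001,0.015],"twist":0,"jaw":0.3},{"translation":[0.001,-0.001,0.0195],"twist":0,"jaw":0.25},{"translation":[0.001,-0.001,0.0195],"twist":0,"jaw":0.25},{"translation":[0.001,-0.001,0.0195],"twist":0,"jaw":0.25}]';python3 - <<'E'
from h import *
go([.592,-.2602,.089],-7.5)
E
```

```text
clock: 16.78
tcp_pos: [0.5927, -0.2603, 0.0889]
orientation: [-2.357, -2.075, 0.001]
wrist_force: [-1.0, -0.8, -0.4]
width: 0.254
16.78 [ 0.5927 -0.2603  0.0889] F [-0.98 -0.81 -0.39] q [ 0.57  0.72 -0.37  1.88  0.42  0.62 -0.2 ] w 0.254
[[0.0, -0.0007, -0.0001], ('jawyaw', np.float64(-7.28), 'tilt z', [-0.0008, 0.0003, -1.0]), ('twist', np.float64(0.22))]
```

```bash
python3 -m inch '[{"translation":[0.0002,-0.0058,0],"twist":3,"jaw":0.25},{"translation":[0.0006,-0.0117,0],"twist":6,"jaw":0.25},{"translation":[0.0014,-0.0174,0],"twist":9,"jaw":0.25},{"translation":[0.0024,-0.0232,0],"twist":12,"jaw":0.25},{"translation":[0.0038,-0.0289,0],"twist":15,"jaw":0.25}]';python3 -m inch '[{"translation":[0.0002,-0.0058,0],"twist":3,"jaw":0.25},{"translation":[0.0006,-0.0117,0],"twist":6,"jaw":0.25},{"translation":[0.0014,-0.0174,0],"twist":9,"jaw":0.25},{"translation":[0.0024,-0.0232,0],"twist":12,"jaw":0.25},{"translation":[0.0038,-0.0289,0],"twist":15,"jaw":0.25}]';python3 - <<'E'
from h import *
from plant import eyes
C=np.array([.6067,-.1505]);from plant import status
p=status.read_state()["tcp_pos"][:2]; print(np.linalg.norm(p-C),np.degrees(np.arctan2(*(p-C)[::-1])))
f=eyes.grab_frame("wrist"); cv2.imwrite("pics/w11.png",f["image"][:,:,::-1])
go([.592,-.2602,.089],-37.5)
E
```

```text
clock: 17.2
tcp_pos: [0.5648, -0.2532, 0.0898]
orientation: [2.611, 1.746, 0.001]
wrist_force: [0.7, -1.6, 0.7]
width: 0.249
clock: 17.62
tcp_pos: [0.5396, -0.2387, 0.0898]
orientation: [2.816, 1.39, 0.001]
wrist_force: [0.3, -0.1, -1.0]
width: 0.25
0.11080477322235723 -127.28704011600969
17.67 [ 0.5386 -0.2377  0.0898] F [-1.02  1.69  0.61] q [ 0.46  0.65 -0.21  2.02  0.28  0.49 -0.61] w 0.248
[[0.0148, 0.056, 0.0008], ('jawyaw', np.float64(-37.62), 'tilt z', [-0.0001, 0.0003, -1.0]), ('twist', np.float64(-0.12))]
```

View pics/w11.png

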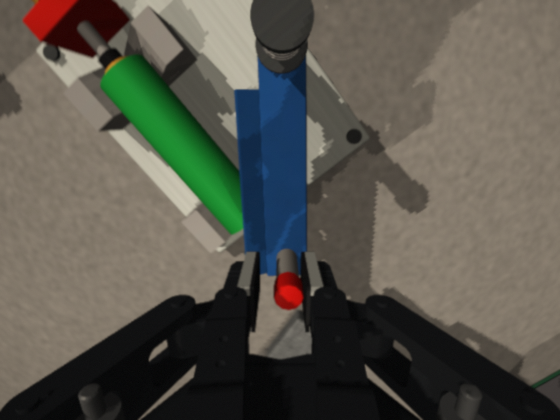

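The strap follows the fingers, with the knob at (288,292), and the tube is still on the stop. The ramp is about to meet the tube, so I'll go slower.

```bash
python3 -m inch '[{"translation":[0.0001,-0.0039,0],"twist":2,"jaw":0.25},{"translation":[0.0003,-0.0078,0],"twist":4,"jaw":0.25},{"translation":[0.0006,-0.0117,0],"twist":6,"jaw":0.25},{"translation":[0.0011,-0.0155,0],"twist":8,"jaw":0.25},{"translation":[0.0017,-0.0193,0],"twist":10,"jaw":0.25}]';python3 -m inch '[{"translation":[0.0001,-0.0039,0],"twist":2,"jaw":0.25},{"translation":[0.0003,-0.0078,0],"twist":4,"jaw":0.25},{"translation":[0.0006,-0.0117,0],"twist":6,"jaw":0.25},{"translation":[0.0011,-0.0155,0],"twist":8,"jaw":0.25},{"translation":[0.0017,-0.0193,0],"twist":10,"jaw":0.25}]';python3 - <<'E'
from h import *
from plant import eyes
C=np.array([.6067,-.1505]);from plant import status
p=status.read_state()["tcp_pos"][:2]; print(np.linalg.norm(p-C),np.degrees(np.arctan2(*(p-C)[::-1])))
f=eyes.grab_frame("wrist"); cv2.imwrite("pics/w12.png",f["image"][:,:,::-1])
go([.592,-.2602,.089],-57.5)
E
```

```text
clock: 18.08
tcp_pos: [0.531, -0.229, 0.092]
orientation: [2.918, 1.138, 0.015]
wrist_force: [7.0, -6.9, 7.7]
width: 0.25
clock: 18.5
tcp_pos: [0.5152, -0.2117, 0.0905]
orientation: [3.012, 0.882, 0.006]
wrist_force: [2.2, -4.9, 2.3]
width: 0.248
0.1100549863155742 -146.2113970678433
18.55 [ 0.5146 -0.2109  0.0904] F [ 1.36 -3.45  4.3 ] q [ 0.36  0.62 -0.11  2.11  0.16  0.42 -0.88] w 0.253
[[0.0387, 0.0832, 0.0017], ('jawyaw', np.float64(-57.47), 'tilt z', [0.0035, -0.0015, -1.0]), ('twist', np.float64(0.03))]
```

View pics/w12.png

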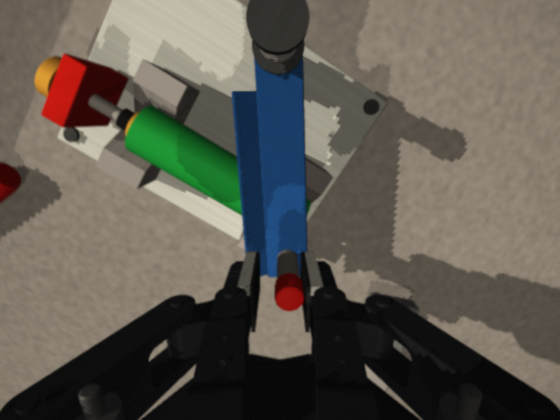

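```bash
python3 -m inch '[{"translation":[0.0001,-0.0039,0],"twist":2,"jaw":0.25},{"translation":[0.0003,-0.0078,0],"twist":4,"jaw":0.25},{"translation":[0.0006,-0.0117,0],"twist":6,"jaw":0.25},{"translation":[0.0011,-0.0155,0],"twist":8,"jaw":0.25},{"translation":[0.0017,-0.0193,0],"twist":10,"jaw":0.25}]';python3 -m inch '[{"translation":[0.0001,-0.0039,0],"twist":2,"jaw":0.25},{"translation":[0.0003,-0.0078,0],"twist":4,"jaw":0.25},{"translation":[0.0006,-0.0117,0],"twist":6,"jaw":0.25},{"translation":[0.0011,-0.0155,0],"twist":8,"jaw":0.25},{"translation":[0.0017,-0.0193,0],"twist":10,"jaw":0.25}]';python3 - <<'E'
from h import *
from plant import status
C=np.array([.6067,-.1505])
p=status.read_state()["tcp_pos"][:2]; print(np.linalg.norm(p-C),np.degrees(np.arctan2(*(p-C)[::-1])))
go([.592,-.2602,.089],-77.5)
E
```

```text
clock: 18.97
tcp_pos: [0.5059, -0.1946, 0.0904]
orientation: [3.078, 0.617, 0.005]
wrist_force: [2.1, -5.8, 5.4]
width: 0.254
clock: 19.38
tcp_pos: [0.4998, -0.176, 0.0902]
orientation: [3.12, 0.346, 0.005]
wrist_force: [2.4, -4.5, 4.4]
width: 0.252
0.10987754775673282 -166.59149449435301
19.38 [ 0.4998 -0.176   0.0902] F [ 2.36 -4.54  4.37] q [ 0.24  0.6  -0.01  2.17  0.02  0.37 -1.14] w 0.252
[[0.0715, 0.1024, 0.0017], ('jawyaw', np.float64(-77.34), 'tilt z', [0.0031, -0.0017, -1.0]), ('twist', np.float64(0.16))]
```

```bash
python3 -m inch '[{"translation":[0.0001,-0.0039,0],"twist":2,"jaw":0.25},{"translation":[0.0003,-0.0078,0],"twist":4,"jaw":0.25},{"translation":[0.0006,-0.0117,0],"twist":6,"jaw":0.25},{"translation":[0.0011,-0.0155,0],"twist":8,"jaw":0.25},{"translation":[0.0017,-0.0193,0],"twist":10,"jaw":0.25}]';python3 -m inch '[{"translation":[0,-0.001,0],"twist":0.5,"jaw":0.25},{"translation":[0,-0.002,0],"twist":1,"jaw":0.25},{"translation":[0.0001,-0.003,0],"twist":1.5,"jaw":0.25},{"translation":[0.0001,-0.0039,0],"twist":2,"jaw":0.25},{"translation":[0.0001,-0.0039,0],"twist":2,"jaw":0.25}]';python3 - <<'E'
from h import *
from plant import status,eyes
C=np.array([.6067,-.1505])
p=status.read_state()["tcp_pos"][:2]; print(np.linalg.norm(p-C),np.degrees(np.arctan2(*(p-C)[::-1])))
f=eyes.grab_frame("wrist"); cv2.imwrite("pics/w13.png",f["image"][:,:,::-1]);
go([.592,-.2602,.089],-90)
E
```

```text
clock: 19.8
tcp_pos: [0.4971, -0.1567, 0.0902]
orientation: [3.139, 0.073, 0.005]
wrist_force: [0.2, -4.5, 4.2]
width: 0.249
clock: 20.22
tcp_pos: [0.4968, -0.1523, 0.0899]
orientation: [3.141, 0.021, 0.003]
wrist_force: [2.4, -5.1, 2.9]
width: 0.249
0.10995933323273656 -179.05889291960315
20.27 [ 0.4968 -0.1523  0.0899] F [ 1.92 -3.75  3.44] q [ 0.16  0.59  0.04  2.19 -0.07  0.35 -1.3 ] w 0.253
[[0.0938, 0.1092, 0.0012], ('jawyaw', np.float64(-89.22), 'tilt z', [0.0021, -0.0009, -1.0]), ('twist', np.float64(0.78))]
```

View pics/w13.png

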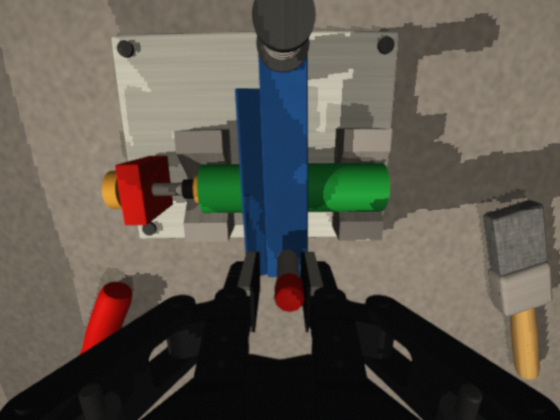

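Nearly across, with the tube still on the brass disc. I'll push on in small steps until the end of travel pushes back.

```bash
python3 -m inch '[{"translation":[0,-0.001,0],"twist":0.5,"jaw":0.25},{"translation":[0,-0.002,0],"twist":1,"jaw":0.25},{"translation":[0,-0.002,0],"twist":1,"jaw":0.25},{"translation":[0,-0.002,0],"twist":1,"jaw":0.25},{"translation":[0,-0.002,0],"twist":1,"jaw":0.25}]';python3 -m inch '[{"translation":[0,-0.001,0],"twist":0.5,"jaw":0.25},{"translation":[0,-0.001,0],"twist":0.5,"jaw":0.25},{"translation":[0,-0.001,0],"twist":0.5,"jaw":0.25},{"translation":[0,-0.001,0],"twist":0.5,"jaw":0.25},{"translation":[0,-0.001,0],"twist":0.5,"jaw":0.25}]'
```

```text
clock: 20.68
tcp_pos: [0.4966, -0.1502, 0.0898]
orientation: [3.141, -0.006, 0.003]
wrist_force: [3.1, -4.9, 2.9]
width: 0.249
clock: 21.1
tcp_pos: [0.4967, -0.1494, 0.0898]
orientation: [3.141, -0.02, 0.003]
wrist_force: [2.8, -5.8, 3.6]
width: 0.25
```

```bash
for i in 1 2; do python3 -m inch '[{"translation":[0,-0.001,0],"twist":0.3,"jaw":0.25},{"translation":[0,-0.001,0],"twist":0.3,"jaw":0.25},{"translation":[0,-0.001,0],"twist":0.3,"jaw":0.25},{"translation":[0,-0.001,0],"twist":0.3,"jaw":0.25},{"translation":[0,-0.001,0],"twist":0.3,"jaw":0.25}]' | grep -E 'tcp|force'; done
```

```text
tcp_pos: [0.4967, -0.1487, 0.0897]
wrist_force: [1.9, -5.6, 3.0]
tcp_pos: [0.4967, -0.148, 0.0898]
wrist_force: [2.0, -7.8, 3.6]
```

```bash
for i in 1 2; do python3 -m inch '[{"translation":[0,-0.001,0],"twist":0,"jaw":0.25},{"translation":[0,-0.001,0],"twist":0,"jaw":0.25},{"translation":[0,-0.001,0],"twist":0,"jaw":0.25},{"translation":[0,-0.001,0],"twist":0,"jaw":0.25},{"translation":[0,-0.001,0],"twist":0,"jaw":0.25}]' | grep -E 'tcp|force'; done
```

```text
tcp_pos: [0.4967, -0.1473, 0.0898]
wrist_force: [1.9, -8.6, 3.1]
tcp_pos: [0.4967, -0.1467, 0.0899]
wrist_force: [2.2, -10.0, 3.9]
```

```bash
for i in 1 2; do python3 -m inch '[{"translation":[0,-0.001,0],"twist":0,"jaw":0.25},{"translation":[0,-0.002,0],"twist":0,"jaw":0.25},{"translation":[0,-0.002,0],"twist":0,"jaw":0.25},{"translation":[0,-0.002,0],"twist":0,"jaw":0.25},{"translation":[0,-0.002,0],"twist":0,"jaw":0.25}]' | grep -E 'tcp|force'; done
python3 - <<'E'
from h import *
from plant import status,eyes
f=eyes.grab_frame("wrist"); cv2.imwrite("pics/w14.png",f["image"][:,:,::-1])
E
```

```text
tcp_pos: [0.4966, -0.1452, 0.0899]
wrist_force: [1.4, -12.1, 3.3]
tcp_pos: [0.4967, -0.1438, 0.0899]
wrist_force: [1.4, -14.7, 3.7]
```

View pics/w14.png

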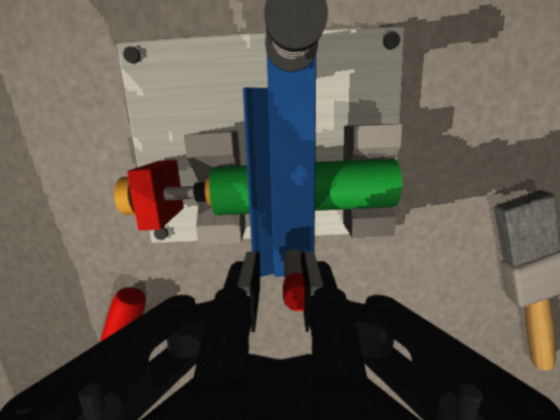

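Force builds while the knob no longer follows, so the strap is at its end of travel. I'll centre on the knob, open and withdraw upward.

```bash
python3 -m inch '[{"translation":[0,0.003,0],"twist":0,"jaw":0.35},{"translation":[0,0.006,0],"twist":0,"jaw":0.45},{"translation":[0,0.008,0],"twist":0,"jaw":0.5},{"translation":[0,0.008,0],"twist":0,"jaw":0.5},{"translation":[0,0.008,0],"twist":0,"jaw":0.5}]'; python3 -m inch '[{"translation":[0,0,-0.01],"twist":0,"jaw":0.5},{"translation":[0,0,-0.03],"twist":0,"jaw":0.5},{"translation":[0,0,-0.06],"twist":0,"jaw":0.5},{"translation":[0,0,-0.09],"twist":0,"jaw":0.5},{"translation":[0,0,-0.12],"twist":0,"jaw":0.5}]';  python3 - <<'E'
from h import *
from plant import status,eyes
f=eyes.grab_frame("wrist"); cv2.imwrite("pics/w15.png",f["image"][:,:,::-1]);np.savez("pics/w15.npz",**f)
go([.4,-.3,.25])
E
```

```text
clock: 24.07
tcp_pos: [0.4953, -0.148, 0.0892]
orientation: [-3.141, 0.037, 0.001]
wrist_force: [0.1, 0.3, 0.5]
width: 0.502
clock: 24.48
tcp_pos: [0.4951, -0.148, 0.2112]
orientation: [-3.141, 0.037, 0.001]
wrist_force: [0.4, 1.0, -0.6]
width: 0.497
24.53 [ 0.4973 -0.1488  0.2164] F [ 2.26 -1.16  3.72] q [ 0.11  0.39  0.09  2.1  -0.06  0.65 -1.35] w 0.504
[[-0.0934, 0.1536, -0.0341], ('jawyaw', np.float64(-91.39), 'tilt z', [0.0064, -0.001, -1.0])]
```

View pics/w15.png

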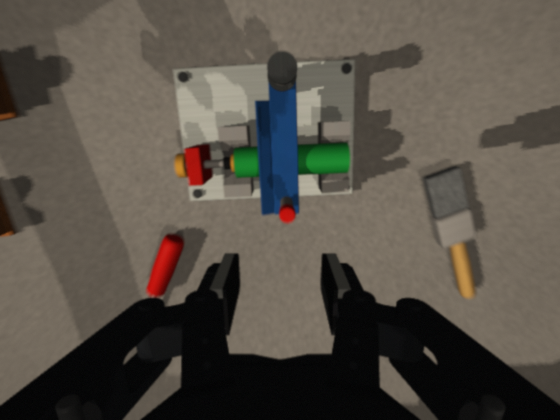

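```bash
python3 -m inch '[{"translation":[-0.01,0.03,-0.02],"twist":0,"jaw":0.5},{"translation":[-0.02,0.07,-0.03],"twist":0,"jaw":0.5},{"translation":[-0.02,0.11,-0.03],"twist":0,"jaw":0.5},{"translation":[-0.02,0.15,-0.03],"twist":0,"jaw":0.5},{"translation":[-0.02,0.18,-0.03],"twist":0,"jaw":0.5}]'; python3 -m inch '[{"translation":[0,0.03,0],"twist":0,"jaw":0.5},{"translation":[0,0.07,0],"twist":0,"jaw":0.5},{"translation":[0,0.1,0],"twist":0,"jaw":0.5},{"translation":[0,0.1,0],"twist":0,"jaw":0.5},{"translation":[0,0.1,0],"twist":0,"jaw":0.5}]';  python3 - <<'E'
from h import *
from plant import status,eyes
np.set_printoptions(precision=4,suppress=True)
for n in ["top","scene"]:
    f=eyes.grab_frame(n); cv2.imwrite(f"pics/{n}16.png",f["image"][:,:,::-1]); np.savez(f"pics/{n}16.npz",**f)
    H=hsv(f).astype(int);h,s,v=H[...,0],H[...,1],H[...,2]
    for b,st,c in blobs(((h<4)|(h>175))&(s>170)&(v>80),12): print(n,st,onz(f,[c],.107))
    a=f["image"][150:250,260:400,::-1] if n=="top" else f["image"][150:260,150:310,::-1]
    cv2.imwrite(f'pics/{n}16c.png',cv2.resize(a,None,fx=5,fy=5,interpolation=cv2.INTER_CUBIC))
f=dict(np.load("pics/w15.npz")); print('wrist knob',onz(f,[[288,214]],.107),'disc/tube joint',onz(f,[[236,162]],.041))
E
```

```text
clock: 24.95
tcp_pos: [0.4705, -0.3309, 0.2406]
orientation: [3.14, -0.04, 0.002]
wrist_force: [1.1, -0.9, 0.3]
width: 0.501
clock: 25.37
tcp_pos: [0.4679, -0.4292, 0.2394]
orientation: [3.141, -0.043, -0.001]
wrist_force: [0.3, 1.1, -0.9]
width: 0.498
top [290 205   6  16  86] [[ 0.522  -0.0661  0.107 ]]
top [329 222   6   6  25] [[ 0.4938 -0.1523  0.107 ]]
top [257 250  21  33 285] [[ 0.4048 -0.0086  0.107 ]]
scene [311 159  27  27 279] [[0.4827 0.0052 0.107 ]]
scene [243 162   5   7  26] [[ 0.5025 -0.1521  0.107 ]]
scene [279 193   9  21 100] [[ 0.5742 -0.0557  0.107 ]]
wrist knob [[ 0.4947 -0.1535  0.107 ]] disc/tube joint [[ 0.5299 -0.1034  0.041 ]]
```

View pics/top16c.png

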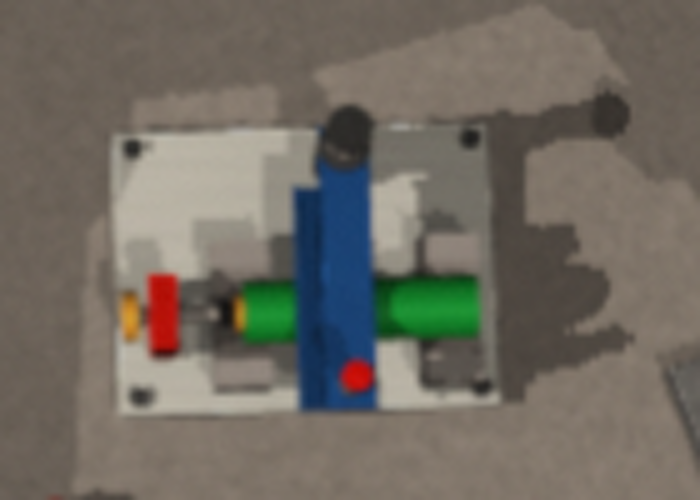

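View pics/scene16c.png

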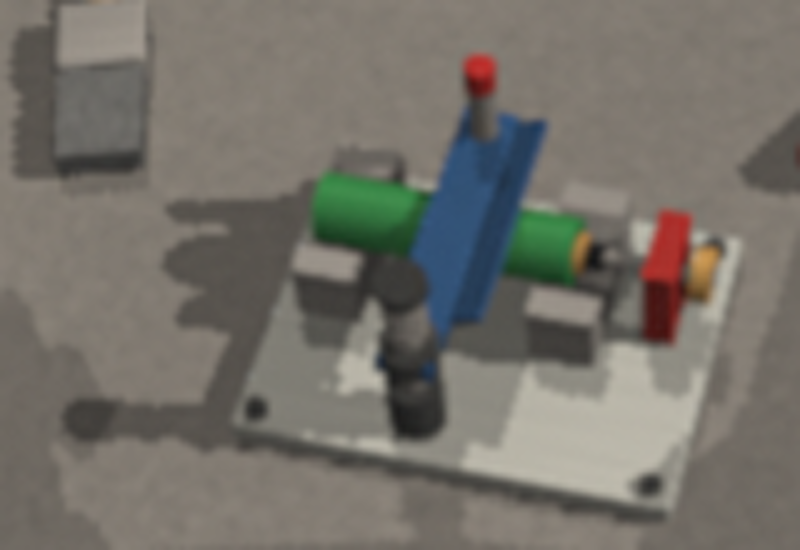

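View pics/top16.png

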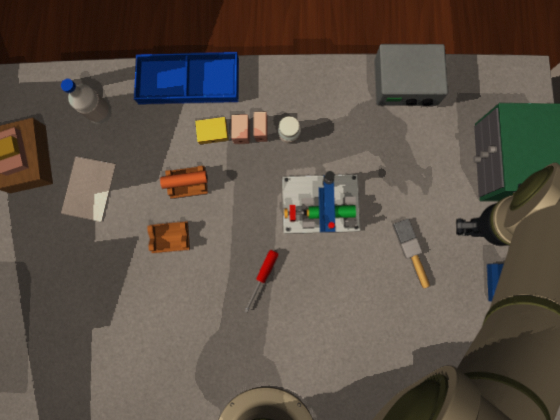

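```bash
python3 -c "
from plant import workorder;print(workorder.finish_job())"
```

```text
the job is handed in; nothing more can be done
None
```

The job is done and handed in at about 25.5 s on the clock, with the arm parked clear of everything. No verdict was reported.

- **Tube:** I lifted the green tube from its cradle, set it down in the Vs with its end about 10 mm short of the disc, and slid it along. I pressed until the stop pushed back with about 5 N, then let go. During the slide the groove's friction briefly gave 4.5 to 5 N, which I told apart from the stop by easing the downward load. That ease-off let the tube ride about 0.3 mm clear of the Vs for a few millimetres of the slide.
- **Strap:** I swung it over by the knob until it stopped following at about 15 N. Most of the swing took 4 to 8 N.
- **Last checks:** The scene and top views show the tube seated, its end on the brass disc, and the strap across it.
    - **Strap angle:** The top and wrist views put the knob about 178.7° around the pivot, against 178.5° expected for fully across.
    - **Disagreement:** The scene camera puts the knob about 8 mm off in x. It showed a smaller bias the same way before the swing, so I put it down to the low viewing angle.
    - **Bystanders:** The brown tube and the other things look unmoved.

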